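Sort the tumblers at the drinks station: scrub out the used one, tray the clean ones

ROBOT

A 7-joint arm with a two-finger parallel gripper is mounted at the origin on the work surface. World frame = base frame: x ahead of the robot, y to its left, z up, the work surface at z = 0. Lengths are in m, angles in rad, forces in N, time in s.
With the tool pointing down it reaches from about 0.4 to 0.85 m from the base axis. Payload 10.4 kg.
Tool frame: the origin (TCP) lies on the front face of the gripper's body, between the roots of the fingers; the fingertips stand 73 mm ahead of it and the grasp point (between the pads) lies 54 mm ahead of it; z points along the fingers, y is the line along which they close (so a half turn about z gives the same grasp; the last joint's range is limited). The gripper opens to 85 mm and grips with 20 to 120 N. Pads are 22 mm wide; open, the fingers measure 114 mm over their backs; the gripper's body (76 mm by 85 mm) begins 54 mm behind the grasp point. The pads swing forward as they close: fully open they stand 13 mm farther back than shut.
Start: joints at [1.079, 0.332, -0.065, 1.46, 0.022, 1.35, -0.088], TCP at [0.282, -0.558, 0.304] pointing down, gripper open.
Joint ranges: [-2.6, 2.6], [-0.5, 2.12], [-1.47, 1.34], [0.16, 2.42], [-1.27, 4.41], [0.06, 2.06], [-2.6, 2.6]. Speed limits (rad/s): [2.22, 2.22, 2.79, 2.79, 3.14, 3.14, 3.14].

INTERFACE

Orientations are given as a unit quaternion [x, y, z, w].
In Python, from workcell import manip gives the robot as it stands.
- The arm moves only by the shell command python3 -m jog 'ROWS' [FORCE]. ROWS is JSON, a list of rows, each an object with "grip": the gripper command: -1 is fully open, 1 is shut, values between are in proportion; "slide": the shift along the tool's x, y, z in cm, a list of three; "yaw": the turn about the tool's z in rad. A call has 1 to 8 rows; each row shifts and turns the commanded pose from where the row before left it, along the tool's axes as they then stand; what a row does not reach is not made up. A row lasts 1/10 s, in which the tool goes at most 50 mm and 8.59 degrees, less where a joint would pass 70% of its speed; a pose out of reach is approached as far as the arm can. A call with a gripper value outside its range is refused whole. The fingers move at their own pace and stop on an object; FORCE is the grip in N (left out, the last holds). Time passes only in rows, so rows that do not move let the fingers close. It gives the time, the measured TCP pose, the force, the opening and the grip force at its end, in the units of the state.
- manip.get_obs(): the state, without advancing time (a new reading comes with each control period).
- manip.camera(name): name is "scene" or "top" or "wrist"; returns the picture (420x560x3 uint8, blue, green, red); there is no depth.
- manip.calibration(name): a dict with "vfov" (degrees; the focal length in pixels is half the picture's height over the tangent of half this angle, whatever the lens; pixels are square), "cx", "cy" (the principal point, pixels), "camera_from_world" (4x4, takes a point from world to camera coordinates). Camera axes: x right, y down, z forward; pixel columns grow to the right and rows downward; lengths in m; the calibration is good to about 2 mm. A picture is of the moment at which its call begins: read the wrist's pose just before it. calibration takes no time and is no camera call; for the wrist camera it gives the pose at the moment of the call.
- manip.hand_in(): hands the job in; it is judged then, once.
Trained networks look in the newest picture that a camera, given by its name, has taken for a name from the list of things; names that differ only in an ending like _2 or _b are one class to them, and where a whole thing is asked for, a point or a joint stands for the part that bears it (a point fixed in the world has none). Each returns a list of dicts, best first, with "conf" (0 to 1); they miss things now and then, are a little off and sometimes report something else, mostly with a low value. They report only what shows in the picture. A call takes as long as a camera call. They do not tell look-alikes from the thing itself.
- manip.masks_of(thing, camera): "region" (420x560 bool, what is visible of it) and "centre" ([column, row] in pixels, amid what is visible of it).
The state is a dict: "clock": time; "joint_pos": joint angles; "joint_velocities": joint speeds; "tau": joint torques, N m; "position": TCP position; "ee_rot": TCP orientation; "ft_force": force on the tool from outside, world axes, zero at the start; "torque": the same for the moment, N m; "grip_width": opening from 0.0 (shut) to 1.0 (fully open); "grasp_force": force on a finger pad.
Only numpy, scipy, OpenCV 4.12 (cv2) and the standard library are available. Lean on these libraries where they do the work, as an engineer would, in place of code of your own. Each camera call takes 0.05 s, during which the arm holds its last target. There are 200 camera calls.

TASK

Clear up the tumblers on this table. The one standing mouth up has been used: if a wooden muddler or a bar spoon is still in it, first stand that in the wide ceramic jar; then scrub the glass out with the brush, at least three full up-and-down strokes inside it that each go right to the bottom and back up nearly to the rim, and stand it mouth up in an empty bay of the glass carrier. Stand the brush back in its pot, head down, and set the clean tumblers, those standing mouth down, on the serving tray, still mouth down; don't drop or knock over any glass, and leave the stemmed glasses in the carrier, the phone, the plate and the can alone.

Things in the scene. Friction and masses are not known exactly. Their poses are not given: they have to be found in the camera images.
- glass_1: Straight, heavy-based clear-glass tumbler, 68 mm across, 90 mm tall, wall 5 mm, base 12 mm thick, 0.26 kg. Origin: its centre, on the axis at mid-height, 45 mm from either end; its z axis runs from the base to the mouth. z axis up: it stands mouth up (inner floor 33 mm below the origin, rim 45 mm above it) and has been used; z axis down: it stands mouth down and is clean. May be absent.
- glass_2: Straight, heavy-based clear-glass tumbler, 68 mm across, 90 mm tall, wall 5 mm, base 12 mm thick, 0.26 kg. Origin: its centre, on the axis at mid-height, 45 mm from either end; its z axis runs from the base to the mouth. z axis up: it stands mouth up (inner floor 33 mm below the origin, rim 45 mm above it) and has been used; z axis down: it stands mouth down and is clean. May be absent.
- glass_3: Straight, heavy-based clear-glass tumbler, 68 mm across, 90 mm tall, wall 5 mm, base 12 mm thick, 0.26 kg. Origin: its centre, on the axis at mid-height, 45 mm from either end; its z axis runs from the base to the mouth. z axis up: it stands mouth up (inner floor 33 mm below the origin, rim 45 mm above it) and has been used; z axis down: it stands mouth down and is clean. May be absent.
- glass_4: Straight, heavy-based clear-glass tumbler, 68 mm across, 90 mm tall, wall 5 mm, base 12 mm thick, 0.26 kg. Origin: its centre, on the axis at mid-height, 45 mm from either end; its z axis runs from the base to the mouth. z axis up: it stands mouth up (inner floor 33 mm below the origin, rim 45 mm above it) and has been used; z axis down: it stands mouth down and is clean. May be absent.
- glass_5: Straight, heavy-based clear-glass tumbler, 68 mm across, 90 mm tall, wall 5 mm, base 12 mm thick, 0.26 kg. Origin: its centre, on the axis at mid-height, 45 mm from either end; its z axis runs from the base to the mouth. z axis up: it stands mouth up (inner floor 33 mm below the origin, rim 45 mm above it) and has been used; z axis down: it stands mouth down and is clean. May be absent.
- brush: Glass brush, 220 mm long, 0.07 kg, standing head down in the pot. Origin: centre of the lower end of the bristle head; z axis along the brush towards the grip. Stiff bristle head 36 mm in diameter from 0 to 68 mm, steel wire 6 mm in diameter up to 143 mm, round wooden grip 18 mm in diameter from 143 to 220 mm.
- brush_tip (a point): Centre of the lower end of the brush's bristle head (the origin of the brush).
- pot: Narrow round pale ceramic pot, fixed, for the brush: 64 mm outside, 52 mm inside diameter, 80 mm tall, inner floor at 6 mm. Origin: centre of its underside.
- jar: Wide round pale ceramic utensil jar, fixed: 80 mm outside, 70 mm inside diameter, 90 mm tall, inner floor at 6 mm. Origin: centre of its underside.
- muddler: Turned wooden bar muddler, 180 mm long, 0.06 kg; foot 32 mm in diameter for 35 mm, then a 25 mm shaft. If present it leans (about 20 degrees) in the used tumbler, foot down. Origin: centre of the foot's end face; z axis along it to the top. May be absent.
- muddler_foot (a point): Centre of the end face of the muddler's foot (the origin of the muddler).
- barspoon: Steel bar spoon, 190 mm long, 0.06 kg; flat bowl 26 x 9 x 34 mm at the foot, then a round shaft 9 mm in diameter with a 13 mm bead in its last 6 mm. If present it leans (about 27 degrees) in the used tumbler, bowl down. Origin: centre of the bowl's end; z axis along it to the top. May be absent; the muddler and it are never both there.
- barspoon_foot (a point): Centre of the end of the bar spoon's bowl (the origin of the bar spoon).
- carrier: Grey plastic glass carrier, fixed, 108 mm (its x) by 288 mm (its y), outer walls 45 mm high and 6 mm thick, floor 6 mm; two dividers 39 mm high part it along its y into three bays of 96 mm by 88 mm. Origin: centre of its underside.
- carrier_bay0 (a point): Centre of the floor of the bay at the carrier's -y end.
- carrier_bay1 (a point): Centre of the floor of the middle bay.
- carrier_bay2 (a point): Centre of the floor of the bay at the +y end.
- stemmed_1: Stemmed water glass, 66 mm across, 128 mm tall, standing foot down in one bay of the carrier; origin under its foot. May be absent. Not to be disturbed.
- stemmed_2: Stemmed water glass, 66 mm across, 128 mm tall, standing foot down in one bay of the carrier; origin under its foot. May be absent. Not to be disturbed.
- stemmed_3: Stemmed water glass, 66 mm across, 128 mm tall, standing foot down in one bay of the carrier; origin under its foot. May be absent. Not to be disturbed.
- tray: Dark serving tray with black non-slip lining, fixed, 260 mm (its x) by 270 mm (its y), rim 14 mm high and 6 mm thick, lined floor 6 mm above the table. Origin: centre of its underside.
- phone: Phone in a brown case lying on the table, 75 x 152 x 9 mm; origin: centre of its underside.
- plate: Small white bread plate, 130 mm across, 12 mm high; origin: centre of its underside.
- can: Slim metal drinks can, 56 mm across, 145 mm tall; origin: centre of its underside. May be absent.
Things that resemble listed ones, but are neither listed nor needed, are in the scene too. Leave any red look-alike of the glass_3 alone.

How it is judged:
On the way, in this order (a step that is already met when the one before it is completed fails the run):
1. the muddler or bar spoon, if there is one, stands in the jar (horizontal distance between each of muddler_foot, barspoon_foot and jar below 0.034 m and z of each of muddler_foot, barspoon_foot in the frame of jar below 0.03 m and angle between each of muddler, barspoon's own z axis and vertical below 0.7 rad and linear speed of each of muddler, barspoon below 0.05 m/s), for 0.2 s.
2. the brush's end is within 12 mm of the inner floor of the used tumbler (horizontal distance between brush_tip and glass_3 below 0.025 m and z of brush_tip in the frame of glass_3 between -0.045 and -0.021 m and angle between glass_3's own z axis and vertical below 0.3 rad).
3. the brush's end is drawn up inside the tumbler to within 35 mm of the rim (horizontal distance between brush_tip and glass_3 below 0.025 m and z of brush_tip in the frame of glass_3 between 0.01 and 0.045 m and angle between glass_3's own z axis and vertical below 0.3 rad).
4. the brush is down at the bottom a second time (all of step 2).
5. the brush is drawn up inside the tumbler a second time (all of step 3).
6. the brush is down at the bottom a third time (all of step 4).
7. the brush is drawn up inside the tumbler a third time (all of step 5).
At the end, for the whole second after the job is handed in: The used tumbler stands mouth up on the floor of a bay of the carrier; the brush stands head down in its pot; the muddler or bar spoon, if there was one, stands in the jar; every clean tumbler stands mouth down on the tray, its centre at least 30 mm in from the tray's outer edge; all are at rest (all of step 1 and x of glass_3 in the frame of carrier between -0.03 and 0.03 m and y of glass_3 in the frame of carrier between -0.135 and 0.135 m and z of glass_3 in the frame of carrier below 0.06 m and angle between glass_3's own z axis and vertical below 0.1 rad and linear speed of each of glass_3, brush, glass_1, glass_2, glass_4, glass_5 below 0.03 m/s and horizontal distance between brush_tip and pot below 0.015 m and z of brush_tip in the frame of pot below 0.02 m and angle between brush's own z axis and vertical below 0.3 rad and x of glass_1 in the frame of tray between -0.095 and 0.095 m and y of glass_1 in the frame of tray between -0.1 and 0.1 m and height (world z) of each of glass_1, glass_2, glass_4, glass_5 below 0.06 m and angle between each of glass_1, glass_2, glass_4, glass_5's own z axis and vertical above 3 rad and x of glass_2 in the frame of tray between -0.095 and 0.095 m and y of glass_2 in the frame of tray between -0.1 and 0.1 m and x of glass_4 in the frame of tray between -0.095 and 0.095 m and y of glass_4 in the frame of tray between -0.1 and 0.1 m and x of glass_5 in the frame of tray between -0.095 and 0.095 m and y of glass_5 in the frame of tray between -0.1 and 0.1 m); the robot touches nothing.
It fails at once if a clean glass is knocked over (angle between any of glass_1, glass_2, glass_4, glass_5's own z axis and vertical below 2.5 rad).
It fails at once if the used glass is knocked over (angle between glass_3's own z axis and vertical above 0.6 rad).
It fails at once if a tumbler is dropped: it is in the air, held by nothing, more than about 3 cm above where it could stand ((height (world z) of glass_1 above 0.085 m and contact force between glass_1 and anything else below 0.001 N) or (height (world z) of glass_2 above 0.085 m and contact force between glass_2 and anything else below 0.001 N) or (height (world z) of glass_4 above 0.085 m and contact force between glass_4 and anything else below 0.001 N) or (height (world z) of glass_5 above 0.085 m and contact force between glass_5 and anything else below 0.001 N) or (height (world z) of glass_3 above 0.082 m and contact force between glass_3 and anything else below 0.001 N)).
It fails at once if a stemmed glass already in the carrier is moved more than 3 cm or tipped (distance of any of stemmed_1, stemmed_2, stemmed_3 from where it was at the start of the episode above 0.03 m or angle between any of stemmed_1, stemmed_2, stemmed_3's own z axis and vertical above 0.5 rad).
It fails at once if the phone, the plate or the can is moved more than 3 cm (distance of any of phone, plate, can from where it was at the start of the episode above 0.03 m).
Of glass_1, glass_2, glass_4, glass_5 only 2 to 4 are there at a start; the rules pass over those that are not, and their reading is None.
Of stemmed_1, stemmed_2, stemmed_3 only 1 to 2 are there at a start; the rules pass over those that are not, and their reading is None.
Of muddler, barspoon, can only 1 to 1 are there at a start; the rules pass over those that are not, and their reading is None.
At some moment in a run one of glass_1, glass_2, glass_4, glass_5 may be knocked a few centimetres aside while the robot is not near it.
It also fails if it takes over 210 s, if anything falls off the work surface, if the arm or the gripper's body presses on something with over 40 N, if the wrist force passes 120 N, or if a joint passes its speed limit or range.

## Working session

There is one attempt and no reset: what is moved stays moved. The work goes in short steps, Python scripts to look and compute and a shell command to move; the robot and the scene stay as the last step left them, time stands still between calls to the robot, and variables do not carry over. Pictures are saved under pics/ and viewed, at most 14 in all, crops included, and the job is handed in when it is done.

```bash
ls; mkdir -p pics
python3 - <<'E'
from workcell import manip
import cv2
o=manip.get_obs();print({k:(v if not hasattr(v,'tolist') else v.tolist()) for k,v in o.items()})
for c in ['scene','top']:
    im=manip.camera(c);cv2.imwrite(f'pics/{c}0.png',im)
    k=manip.calibration(c);print(c,k)
E
```

```text
pics
{'clock': 0.0, 'joint_pos': [1.0793972297070908, 0.3328530107396431, -0.06469079265730582, 1.4609767208222277, 0.021636541017820466, 1.349870728441691, -0.0885202612984065], 'joint_velocities': [-0.0002623390732415317, 0.0002369966039778197, -0.0011985376494040188, 0.00036356277220815766, -0.00016988720206644568, -0.0019201366939157584, 2.5524742836170144e-05], 'tau': [0.00043130157791893, -62.54244804382324, 0.04936298355460167, -39.16066646575928, 0.016078545595519245, 0.009807373280636966, -2.108168189352e-05], 'position': [0.2822449917042708, -0.5573288216220891, 0.3031107132971248], 'ee_rot': [0.9726536416363417, 0.23225932787895556, -0.00021440491724235514, -0.0006723505859771933], 'ft_force': [0.23081896588137638, 0.10798489705633224, -0.09163978760294948], 'torque': [-0.004220366101432979, 0.023736221881710064, -0.04267734315186029], 'grasp_force': 0.0, 'grip_width': 0.9957872678764298}
scene {'vfov': 46.675771466903754, 'cx': 287.0625662494484, 'cy': 197.07099600681644, 'camera_from_world': array([[-0.13358708,  0.99097807, -0.01081426,  0.08699105],
       [ 0.6486884 ,  0.07918522, -0.75692342, -0.32336462],
       [-0.74923818, -0.10813028, -0.6534141 ,  1.74712472],
       [ 0.        ,  0.        ,  0.        ,  1.        ]])}
top {'vfov': 43.27309937596737, 'cx': 279.72566711784197, 'cy': 205.04455590745462, 'camera_from_world': array([[-0.00922707, -0.99978982,  0.01830764, -0.01257715],
       [-0.99755748,  0.00793568, -0.06939816,  0.56425025],
       [ 0.06923829, -0.01890326, -0.99742104,  1.28185123],
       [ 0.        ,  0.        ,  0.        ,  1.        ]])}
```

View pics/scene0.png

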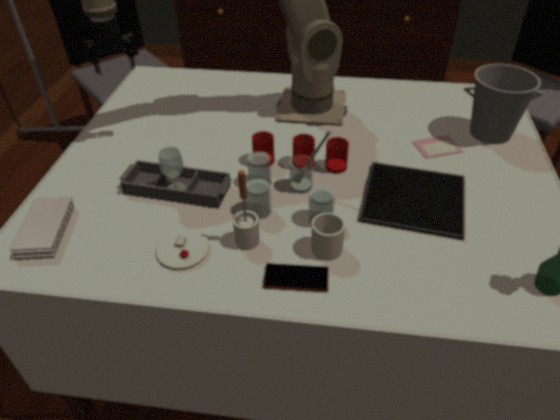

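View pics/top0.png

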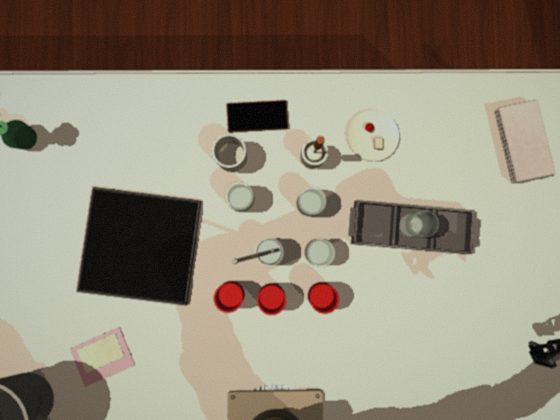

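The top view shows the used tumbler with the bar spoon at (270,252). The clean tumblers are at (240,197), (312,202) and (320,252). The red look-alikes at (229,297), (271,298) and (323,297) are to be left alone. The jar is at (230,153), the pot and brush at (315,152), the tray at (140,245), and the carrier at (412,226) with a stemmed glass in its middle bay. In the scene view the used glass is at (301,175).

```bash
cat > h.py <<'E'
from workcell import manip
import numpy as np, cv2
from scipy.optimize import least_squares
from scipy.spatial.transform import Rotation as R
def K(n):
    k=manip.calibration(n); f=210/np.tan(np.radians(k['vfov'])/2)
    return f,k['cx'],k['cy'],np.array(k['camera_from_world'])
def proj(k,P):
    f,cx,cy,T=k; p=np.atleast_2d(P)@T[:3,:3].T+T[:3,3]
    return np.c_[f*p[:,0]/p[:,2]+cx, f*p[:,1]/p[:,2]+cy]
def onplane(k,uv,z):
    f,cx,cy,T=k; d=T[:3,:3].T@np.array([(uv[0]-cx)/f,(uv[1]-cy)/f,1]); c=-T[:3,:3].T@T[:3,3]
    return c+d*(z-c[2])/d[2]
def tri(obs):  # [(k,uv)]
    return least_squares(lambda P:np.concatenate([proj(k,P)[0]-np.array(uv) for k,uv in obs]),[.6,0,.05])
def cyl(x,y,r,z0,z1):
    a=np.linspace(0,2*np.pi,40); return np.array([[x+r*np.cos(t),y+r*np.sin(t),z] for z in(z0,z1) for t in a])
def hullc(k,P):
    h=cv2.convexHull(proj(k,P).astype(np.float32)); m=cv2.moments(h); x0,y0,w,hh=cv2.boundingRect(h)
    q=h[:,0]; return np.array([m['m10']/m['m00'],m['m01']/m['m00']]),q.min(0),q.max(0)
def mc(reg):
    h=cv2.convexHull(np.argwhere(reg)[:,::-1].astype(np.float32)); m=cv2.moments(h);q=h[:,0]
    return np.array([m['m10']/m['m00'],m['m01']/m['m00']]),q.min(0),q.max(0)
def fitcyl(k,reg,r,z0,z1,x0):   # x,y of an upright cylinder from one mask
    c,a,b=mc(reg)
    return least_squares(lambda p:np.concatenate([hullc(k,cyl(p[0],p[1],r,z0,z1))[0]-c]),x0).x
E
python3 - <<'E'
from h import *
ks={n:K(n) for n in('scene','top')}
for c in ks: manip.camera(c)
dims={'glass_3':(.034,0,.09),'pot':(.032,0,.08),'jar':(.04,0,.09),'can':(.028,0,.145),'stemmed_1':(.033,.06,.134)}
for t in ['glass_3','stemmed_1','pot','jar','brush','barspoon','muddler','carrier','tray','can','phone','plate']:
    for c in ks:
        for d in manip.masks_of(t,c):
            if d['conf']<.2: continue
            cc,a,b=mc(d['region']); s=''
            if t in dims:
                r,z0,z1=dims[t]; g=onplane(ks[c],cc,(z0+z1)/2)[:2]; s=fitcyl(ks[c],d['region'],r,z0,z1,g).round(3)
                q=hullc(ks[c],cyl(*s,r,z0,z1)); s=(s,'size',(b-a).round(),'exp',(q[2]-q[1]).round())
            elif t in('tray','carrier'):
                z=.014 if t=='tray' else .045
                rr=cv2.minAreaRect(np.array([onplane(ks[c],p[::-1],z)[:2] for p in np.argwhere(d['region'])[::5]],np.float32)); s=rr
            print(t,c,round(d['conf'],2),cc.round(),s)
E
```

```text
glass_3 scene 0.9 [259. 198.] (array([ 0.567, -0.087]), 'size', array([25., 40.], dtype=float32), 'exp', array([27., 42.], dtype=float32))
glass_3 scene 0.9 [264. 145.] (array([ 0.321, -0.114]), 'size', array([23., 32.], dtype=float32), 'exp', array([23., 37.], dtype=float32))
glass_3 scene 0.84 [321. 203.] (array([0.568, 0.079]), 'size', array([26., 36.], dtype=float32), 'exp', array([27., 43.], dtype=float32))
glass_3 scene 0.73 [337. 155.] (array([0.346, 0.108]), 'size', array([24., 37.], dtype=float32), 'exp', array([25., 38.], dtype=float32))
glass_3 scene 0.7 [304. 145.] (array([0.307, 0.005]), 'size', array([25., 22.], dtype=float32), 'exp', array([23., 37.], dtype=float32))
glass_3 scene 0.67 [260. 167.] (array([ 0.432, -0.109]), 'size', array([24., 31.], dtype=float32), 'exp', array([25., 39.], dtype=float32))
glass_3 scene 0.55 [301. 174.] (array([0.45 , 0.013]), 'size', array([24., 38.], dtype=float32), 'exp', array([25., 40.], dtype=float32))
glass_3 top 0.94 [268. 252.] (array([0.45 , 0.011]), 'size', array([27., 27.], dtype=float32), 'exp', array([29., 30.], dtype=float
[... 2508 characters left out ...]
12898349762, 0.32805776596069336), (0.27255287766456604, 0.26309531927108765), 82.87117767333984)
can scene 0.47 [328. 236.] (array([0.718, 0.107]), 'size', array([34., 48.], dtype=float32), 'exp', array([26., 60.], dtype=float32))
can top 0.63 [257. 116.] (array([0.77 , 0.036]), 'size', array([62., 32.], dtype=float32), 'exp', array([25., 37.], dtype=float32))
can top 0.35 [320. 253.] (array([ 0.448, -0.107]), 'size', array([29., 28.], dtype=float32), 'exp', array([30., 25.], dtype=float32))
phone scene 0.9 [296. 278.] 
phone scene 0.41 [415. 201.] 
phone scene 0.33 [318. 149.] 
phone top 0.25 [413. 227.] 
plate scene 0.93 [183. 249.] 
plate scene 0.6 [172. 168.] 
plate top 0.63 [373. 136.]
```

Run:
```python
import cv2
a=cv2.imread('pics/scene0.png')[110:270,220:370];b=cv2.imread('pics/top0.png')[130:290,200:350]
cv2.imwrite('pics/crop1.png',cv2.resize(cv2.hconcat([a,b]),(800,427),interpolation=2))
```

```text
(no output)
```

View pics/crop1.png

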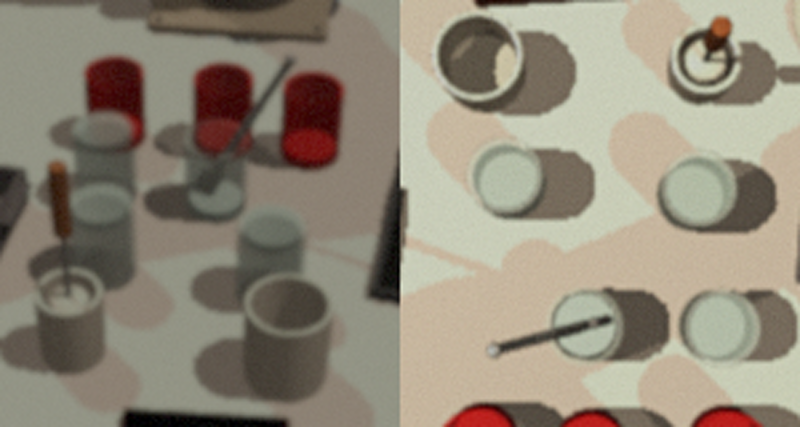

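The crop shows the used glass with the spoon leaning towards +y. The three clear glasses show closed bases on top, so they are mouth down. The red glasses stay. The positions agree across both views: used (.450,.012), A (.569,-.090), B (.575,.079), C (.447,-.110), jar (.688,.104) and pot (.685,-.099). Next I'll measure the spoon.

```bash
cat >> h.py <<'E'
def tool():
    o=manip.get_obs(); M=R.from_quat(o['ee_rot']).as_matrix(); return o,M
def go(x,y,z,ang=None):
    """slide (cm) in tool axes to put TCP at x,y,z with tool x at world angle ang (deg); yaw is to be done FIRST"""
    o,M=tool(); a=np.degrees(np.arctan2(M[1,0],M[0,0])); d=0
    if ang is not None: d=(ang-a+180)%360-180
    t=np.radians(a+d); w=np.array([x,y,z])-o['position']
    s=[w[0]*np.cos(t)+w[1]*np.sin(t), w[0]*np.sin(t)-w[1]*np.cos(t), -w[2]]
    print('t %.1f at'%o['clock'],np.round(o['position'],4),'ang %.1f'%a,'grip %.2f'%o['grip_width'],'gf %.1f'%o['grasp_force'],'| yaw(rad) %.3f then slide cm'%-np.radians(d),np.round(np.array(s)*100,2))
E
python3 - <<'E'
from h import *
ks={n:K(n) for n in('scene','top')}
r=tri([(ks['scene'],(329.1,133.2)),(ks['top'],(234.9,261.2))]);print('bead',r.x.round(3),r.fun.round(1))
r2=tri([(ks['scene'],(220+207/2.667,110+187/2.667)),(ks['top'],(278,250))]);print('foot',r2.x.round(3),r2.fun.round(1))
b,f=r.x,r2.x;d=b-f;print(np.linalg.norm(d),'lean',np.degrees(np.arccos(d[2]/np.linalg.norm(d))),'az',np.degrees(np.arctan2(d[1],d[0])))
for m in manip.masks_of('barspoon','top')[:1]:
    p=np.argwhere(m['region'])[:,::-1]; print(p[p[:,0].argmin()],p[p[:,0].argmax()])
h=b+ (0.14-b[2])/d[2]*d; print('grasp at z .14',h.round(3))
a=np.degrees(np.arctan2(d[1],d[0]));go(h[0],h[1],.29,a)
E
```

```text
bead [0.433 0.084 0.178] [-0.7  0.  -0.5  0. ]
foot [ 0.453 -0.005  0.025] [-3.3 -0.  -2.8  0.3]
0.17811321269947794 lean 30.869948213572172 az 102.62043380288101
[232 260] [278 249]
grasp at z .14 [0.438 0.062 0.14 ]
t 1.4 at [ 0.2824 -0.5576  0.3039] ang 26.9 grip 1.00 gf 0.0 | yaw(rad) -1.322 then slide cm [57.03 28.74  1.39]
```

```bash
python3 -m jog '[{"grip":-1,"slide":[0,0,0],"yaw":-0.147},{"grip":-1,"slide":[0,0,0],"yaw":-0.147},{"grip":-1,"slide":[0,0,0],"yaw":-0.147},{"grip":-1,"slide":[0,0,0],"yaw":-0.147},{"grip":-1,"slide":[0,0,0],"yaw":-0.147},{"grip":-1,"slide":[0,0,0],"yaw":-0.147},{"grip":-1,"slide":[0,0,0],"yaw":-0.147},{"grip":-1,"slide":[0,0,0],"yaw":-0.147}]'
python3 -m jog '[{"grip":-1,"slide":[0,0,0],"yaw":-0.146},{"grip":-1,"slide":[0,4.5,0],"yaw":0},{"grip":-1,"slide":[0,4.5,0],"yaw":0},{"grip":-1,"slide":[0,4.5,0],"yaw":0},{"grip":-1,"slide":[0,4.5,0],"yaw":0},{"grip":-1,"slide":[3,3,0],"yaw":0},{"grip":-1,"slide":[4,2,0],"yaw":0},{"grip":-1,"slide":[4,2,0],"yaw":0}]'
python3 -c "
from h import *
go(.438,.062,.30,102.6)"
```

```text
clock: 2.25
position: [0.2824, -0.5576, 0.304]
ee_rot: [0.678, 0.735, -0.0, 0.0]
ft_force: [-0.1, -0.1, -0.8]
grip_width: 0.999
grasp_force: 0.0
clock: 3.05
position: [0.5031, -0.3939, 0.3034]
ee_rot: [0.625, 0.781, 0.0, -0.0]
ft_force: [-0.4, 0.1, 1.4]
grip_width: 1.003
grasp_force: 0.0
t 3.0 at [ 0.5031 -0.3939  0.3034] ang 102.6 grip 1.00 gf 0.0 | yaw(rad) 0.000 then slide cm [45.91  3.59  0.34]
```

```bash
python3 -m jog '[{"grip":-1,"slide":[4.5,0.5,0],"yaw":0},{"grip":-1,"slide":[4.5,0.5,0],"yaw":0},{"grip":-1,"slide":[4.5,0.5,0],"yaw":0},{"grip":-1,"slide":[4.5,0.5,0],"yaw":0},{"grip":-1,"slide":[4.5,0.5,0],"yaw":0},{"grip":-1,"slide":[4.5,0.5,0],"yaw":0},{"grip":-1,"slide":[4,0,0],"yaw":0},{"grip":-1,"slide":[3,0,0],"yaw":0}]'
python3 -m jog '[{"grip":-1,"slide":[0,0,0],"yaw":0},{"grip":-1,"slide":[0,0,0],"yaw":0}]'
python3 - <<'E'
from h import *
go(.438,.062,.30,102.6)
im=manip.camera('wrist');cv2.imwrite('pics/w1.png',im);k=K('wrist');print(k[3].round(3))
for t in('barspoon','glass_3'):
    for m in manip.masks_of(t,'wrist')[:3]: print(t,m['conf'],m['centre'],mc(m['region']))
print(proj(k,[[.433,.084,.178],[.45,.012,.09],[.438,.062,.14]]).round())
E
```

```text
clock: 3.85
position: [0.4569, -0.0547, 0.3042]
ee_rot: [0.624, 0.781, -0.0, 0.0]
ft_force: [1.6, -0.6, -0.1]
grip_width: 0.997
grasp_force: 0.0
clock: 4.05
position: [0.4575, -0.0572, 0.3042]
ee_rot: [0.625, 0.781, -0.0, 0.001]
ft_force: [0.0, -0.2, 0.4]
grip_width: 1.001
grasp_force: 0.0
t 4.0 at [ 0.4575 -0.0572  0.3042] ang 102.7 grip 1.00 gf 0.0 | yaw(rad) 0.001 then slide cm [12.06  0.7   0.42]
[[ 0.976  0.217  0.001 -0.434]
 [ 0.206 -0.926  0.316 -0.19 ]
 [ 0.069 -0.308 -0.949  0.331]
 [ 0.     0.     0.     1.   ]]
barspoon 0.84 [283.1, 60.9] (array([286.02430556,  61.42361111]), array([278.,   0.], dtype=float32), array([297., 137.], dtype=float32))
barspoon 0.3 [258.3, 224.3] (array([255.49962494, 224.29085238]), array([221., 182.], dtype=float32), array([288., 264.], dtype=float32))
barspoon 0.29 [284.4, 313.4] (array([283.33970796, 318.15612317]), array([227., 266.], dtype=float32), array([338., 362.], dtype=float32))
glass_3 0.85 [204.6, 11.8] (array([203.06892655,  13.43474576]), array([159.,   0.], dtype=float32), array([237.,  33.], dtype=float32))
glass_3 0.82 [436.9, 70.2] (array([436.94803835,  70.78215725]), array([379.,  26.], dtype=float32), array([491., 110.], dtype=float32))
glass_3 0.8 [165.8, 93.4] (array([166.62052811,  92.19574106]), array([121.,  51.], dtype=float32), array([215., 132.], dtype=float32))
[[287. -22.]
 [282. 114.]
 [284.  38.]]
```

View pics/w1.png

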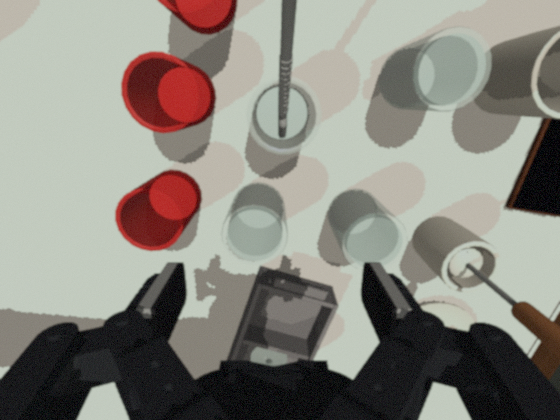

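The wrist view shows the spoon shaft running straight up the picture, columns 283 to 291, inside the used glass at (283,115). That matches the prediction, so I'll go over it and down.

```bash
python3 -m jog '[{"grip":-1,"slide":[4,0.4,0],"yaw":0},{"grip":-1,"slide":[4,0.3,0],"yaw":0},{"grip":-1,"slide":[4,0.1,0],"yaw":0},{"grip":-1,"slide":[0,0,3],"yaw":0},{"grip":-1,"slide":[0,0,3],"yaw":0},{"grip":-1,"slide":[0,0,2.5],"yaw":0},{"grip":-1,"slide":[0,0,2.3],"yaw":0},{"grip":-1,"slide":[0,0,0],"yaw":0}]'
python3 -m jog '[{"grip":1,"slide":[0,0,0],"yaw":0},{"grip":1,"slide":[0,0,0],"yaw":0},{"grip":1,"slide":[0,0,0],"yaw":0},{"grip":1,"slide":[0,0,0],"yaw":0},{"grip":1,"slide":[0,0,0],"yaw":0},{"grip":1,"slide":[0,0,0],"yaw":0},{"grip":1,"slide":[0,0,0],"yaw":0},{"grip":1,"slide":[0,0,0],"yaw":0}]' 40
python3 -c "
from h import *
go(.45,.012,.30,102.6)"
```

```text
clock: 5.0
position: [0.4379, 0.0605, 0.1934]
ee_rot: [0.626, 0.78, -0.001, -0.002]
ft_force: [-0.6, 0.6, 0.7]
grip_width: 1.001
grasp_force: 0.0
clock: 5.8
position: [0.4391, 0.0616, 0.196]
ee_rot: [0.625, 0.78, 0.0, 0.0]
ft_force: [-0.5, 0.0, 2.8]
grip_width: 0.094
grasp_force: 38.9
t 5.8 at [0.4391 0.0616 0.196 ] ang 102.6 grip 0.09 gf 38.9 | yaw(rad) 0.000 then slide cm [ -5.07  -0.02 -10.4 ]
```

```bash
python3 -m jog '[{"grip":1,"slide":[0,0,-1],"yaw":0},{"grip":1,"slide":[0,0,-2],"yaw":0},{"grip":1,"slide":[0,0,-2],"yaw":0},{"grip":1,"slide":[0,0,-2],"yaw":0},{"grip":1,"slide":[0,0,-2],"yaw":0},{"grip":1,"slide":[0,0,-2],"yaw":0},{"grip":1,"slide":[0,0,-2],"yaw":0},{"grip":1,"slide":[0,0,0],"yaw":0}]'
python3 - <<'E'
from h import *
go(.676,.156,.32,102.6)
ks={n:K(n) for n in('scene','top')}
im={c:manip.camera(c) for c in ks}
cv2.imwrite('pics/l1.png',cv2.hconcat([cv2.resize(im['scene'][60:220,250:400],(400,427)),cv2.resize(im['top'][180:340,180:330],(400,427))]))
E
```

```text
clock: 6.6
position: [0.4399, 0.0619, 0.3288]
ee_rot: [0.625, 0.781, 0.001, 0.002]
ft_force: [0.4, -0.4, -0.6]
grip_width: 0.092
grasp_force: 39.1
t 6.6 at [0.4399 0.0619 0.3288] ang 102.6 grip 0.09 gf 39.1 | yaw(rad) 0.000 then slide cm [ 4.03 25.09  0.88]
```

View pics/l1.png

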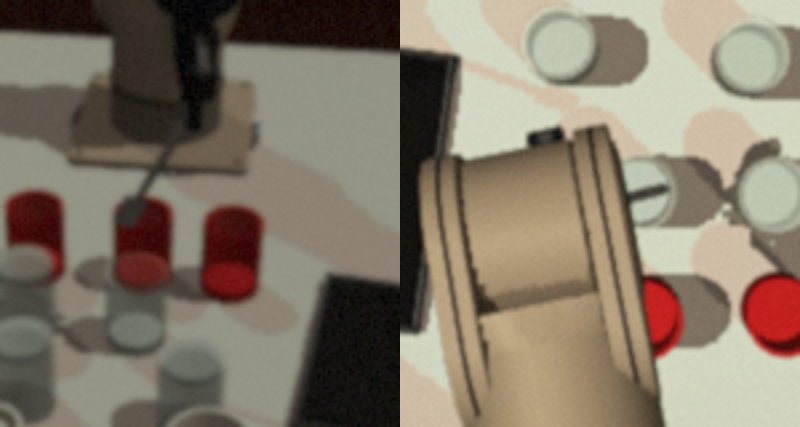

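The spoon is held, with its bowl end at crop (128,222) in the scene view and (667,187) in the top view. The used glass stands undisturbed.

```bash
python3 - <<'E'
from h import *
ks={n:K(n) for n in('scene','top')}
r=tri([(ks['scene'],(250+128/2.667,60+222/2.667)),(ks['top'],(180+267/2.667,180+187/2.667))]);print(r.x.round(4),r.fun.round(1))
o=manip.get_obs()['position'];print((r.x-o).round(4))
E
python3 -m jog '[{"grip":1,"slide":[0,3,0],"yaw":0},{"grip":1,"slide":[0.5,4,0],"yaw":0},{"grip":1,"slide":[0.5,4,0],"yaw":0},{"grip":1,"slide":[1,4,0],"yaw":0},{"grip":1,"slide":[1,4,0],"yaw":0},{"grip":1,"slide":[1,4,0],"yaw":0},{"grip":1,"slide":[0,2,0],"yaw":0},{"grip":1,"slide":[0,0,0],"yaw":0}]'
python3 -c "
from h import *
go(.676,.156,.32,102.6)"
```

```text
[ 0.4549 -0.007   0.153 ] [-4.4 -0.  -3.5  0.5]
[ 0.0158 -0.0686 -0.173 ]
clock: 7.5
position: [0.6754, 0.1562, 0.3227]
ee_rot: [0.625, 0.781, -0.001, -0.002]
ft_force: [0.4, -0.0, -2.3]
grip_width: 0.087
grasp_force: 39.2
t 7.5 at [0.6754 0.1562 0.3227] ang 102.7 grip 0.09 gf 39.2 | yaw(rad) 0.001 then slide cm [-0.03  0.05  0.27]
```

Run:
```python
from h import *
im={c:manip.camera(c) for c in('scene','top')}
cv2.imwrite('pics/l2.png',cv2.hconcat([cv2.resize(im['scene'][120:280,260:410],(400,427)),cv2.resize(im['top'][80:240,160:310],(400,427))]))
```

```text
(no output)
```

View pics/l2.png

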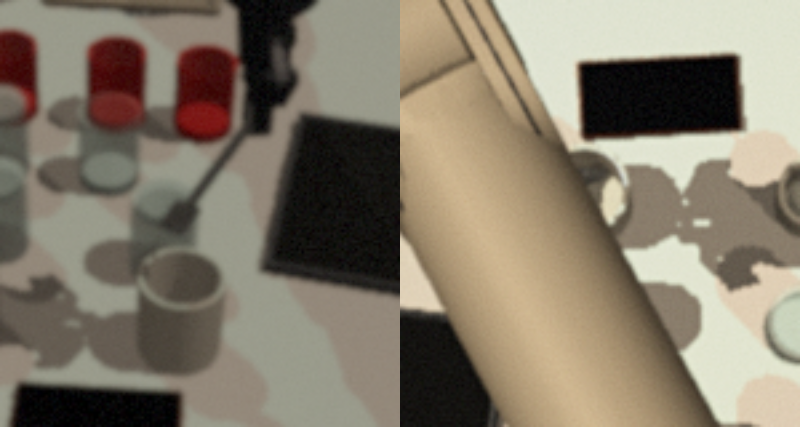

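The foot shows at scene crop (172,220), above the jar mouth. A quick plane check before lowering:

```bash
python3 -c "
from h import *
k=K('scene')
for z in(.14,.148): print(onplane(k,(260+172/2.667,120+220/2.667),z).round(3))"
```

```text
[0.67  0.093 0.14 ]
[0.679 0.093 0.148]
```

```bash
python3 -m jog '[{"grip":1,"slide":[-0.3,0,2],"yaw":0},{"grip":1,"slide":[0,0,2],"yaw":0},{"grip":1,"slide":[0,0,2],"yaw":0},{"grip":1,"slide":[0,0,2],"yaw":0},{"grip":1,"slide":[0,0,1.5],"yaw":0},{"grip":1,"slide":[0,0,1.5],"yaw":0},{"grip":1,"slide":[0,0,1.0],"yaw":0},{"grip":1,"slide":[0,0,0.5],"yaw":0}]'
python3 -m jog '[{"grip":1,"slide":[0,0,0.3],"yaw":0},{"grip":1,"slide":[0,0,0],"yaw":0}]'
```

```text
clock: 8.4
position: [0.6747, 0.152, 0.2]
ee_rot: [0.625, 0.78, -0.0, -0.0]
ft_force: [-0.6, 0.4, -0.4]
grip_width: 0.093
grasp_force: 39.3
clock: 8.6
position: [0.6751, 0.1523, 0.1981]
ee_rot: [0.625, 0.78, 0.0, 0.0]
ft_force: [0.0, -0.5, -0.9]
grip_width: 0.092
grasp_force: 39.3
```

```bash
python3 -m jog '[{"grip":1,"slide":[0,0,0.4],"yaw":0},{"grip":1,"slide":[0,0,0.3],"yaw":0},{"grip":-0.6,"slide":[0,0,0],"yaw":0},{"grip":-0.6,"slide":[0,0,0],"yaw":0},{"grip":-0.6,"slide":[0,0,0],"yaw":0},{"grip":-0.6,"slide":[0,0,0],"yaw":0},{"grip":-0.6,"slide":[0,0,0],"yaw":0},{"grip":-0.6,"slide":[0,0,-1],"yaw":0}]'
python3 -m jog '[{"grip":-0.6,"slide":[0,0,-3],"yaw":0},{"grip":-0.6,"slide":[0,0,-4],"yaw":0},{"grip":-0.6,"slide":[0,0,-4],"yaw":0},{"grip":-0.6,"slide":[0,-4,-1],"yaw":0},{"grip":-0.6,"slide":[-4,0,0],"yaw":0},{"grip":-0.6,"slide":[-4,0,0],"yaw":0},{"grip":-0.6,"slide":[-4,0,0],"yaw":0},{"grip":-0.6,"slide":[0,0,0],"yaw":0}]'
python3 - <<'E'
from h import *
go(.685,-.099,.32,90)
im={c:manip.camera(c) for c in('scene','top')}
cv2.imwrite('pics/l3.png',cv2.hconcat([cv2.resize(im['scene'][140:300,220:370],(400,427)),cv2.resize(im['top'][80:240,190:340],(400,427))]))
for c in im:
  for m in manip.masks_of('brush',c)[:2]:
    p=np.argwhere(m['region'])[:,::-1]; print(c,m['conf'],p[p[:,1].argmin()],p[p[:,1].argmax()],m['centre'])
E
```

```text
clock: 9.4
position: [0.6744, 0.1519, 0.1999]
ee_rot: [0.625, 0.78, -0.001, -0.001]
ft_force: [-0.2, -0.2, -0.3]
grip_width: 0.799
grasp_force: 0.0
clock: 10.2
position: [0.6634, 0.0186, 0.3213]
ee_rot: [0.629, 0.778, -0.001, 0.001]
ft_force: [0.2, -0.9, -0.3]
grip_width: 0.8
grasp_force: 0.0
t 10.2 at [0.6634 0.0186 0.3213] ang 102.1 grip 0.80 gf 0.0 | yaw(rad) 0.211 then slide cm [-11.76   2.16   0.13]
scene 0.65 [240 171] [241 226] [245.9, 195.7]
scene 0.58 [137 161] [208 207] [181.7, 178.0]
top 0.71 [356 201] [462 254] [402.0, 233.2]
top 0.7 [319 137] [313 161] [313.2, 150.5]
```

View pics/l3.png

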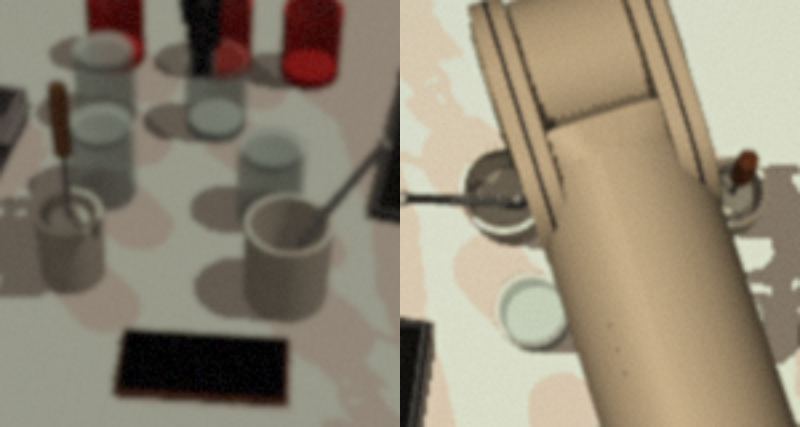

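The spoon stands in the jar, leaning on its +y rim. The brush grip top is at scene (242,171) and top (320,139).

Run:
```python
from h import *
ks={n:K(n) for n in('scene','top')}
pts=[]
for s,t in [((241.7,171.5),(320,140)),((244,198),(315.5,150.6))]:
    r=tri([(ks['scene'],s),(ks['top'],t)]);print(r.x.round(4),r.fun.round(1));pts.append(r.x)
d=pts[0]-pts[1];d/=np.linalg.norm(d);print('dir',d.round(3))
go(*(pts[1]+d*.04)[:2],.30,90)
```

```text
[ 0.6851 -0.0976  0.226 ] [-0.7 -0.  -0.6  0.1]
[ 0.6779 -0.0974  0.1406] [ 0.3  0.   0.3 -0.1]
dir [ 0.084 -0.002  0.996]
t 10.4 at [0.6619 0.0278 0.3215] ang 102.7 grip 0.80 gf 0.0 | yaw(rad) 0.222 then slide cm [-12.53   1.94   2.15]
```

```bash
python3 -m jog '[{"grip":-1,"slide":[0,0,0],"yaw":0.111},{"grip":-1,"slide":[0,0,0],"yaw":0.111},{"grip":-1,"slide":[-4,1,0],"yaw":0},{"grip":-1,"slide":[-4,1,0],"yaw":0},{"grip":-1,"slide":[-3,0,0],"yaw":0},{"grip":-1,"slide":[-1.5,0,0],"yaw":0},{"grip":-1,"slide":[0,0,0],"yaw":0},{"grip":-1,"slide":[0,0,0],"yaw":0}]'
python3 - <<'E'
from h import *
go(.682,-.0975,.244,90)
im=manip.camera('wrist');cv2.imwrite('pics/w2.png',im);k=K('wrist')
print(proj(k,[[.685,-.0976,.226],[.678,-.0974,.141],[.685,-.099,.08]]).round())
for t in('brush','pot'):
    for m in manip.masks_of(t,'wrist')[:2]: print(t,m['conf'],m['centre'],mc(m['region']))
E
```

```text
clock: 11.2
position: [0.6818, -0.0961, 0.3212]
ee_rot: [0.707, 0.707, 0.001, -0.0]
ft_force: [0.2, 0.8, -0.3]
grip_width: 1.0
grasp_force: 0.0
t 11.2 at [ 0.6818 -0.0961  0.3212] ang 90.0 grip 1.00 gf 0.0 | yaw(rad) 0.001 then slide cm [-0.14  0.02  7.72]
[[279. 247.]
 [269. 202.]
 [276. 186.]]
brush 0.7 [282.7, 212.1] (array([280.53036799, 209.19626057]), array([263., 161.], dtype=float32), array([297., 259.], dtype=float32))
pot 0.74 [263.9, 174.3] (array([278.46548711, 179.94681083]), array([249., 146.], dtype=float32), array([309., 210.], dtype=float32))
```

View pics/w2.png

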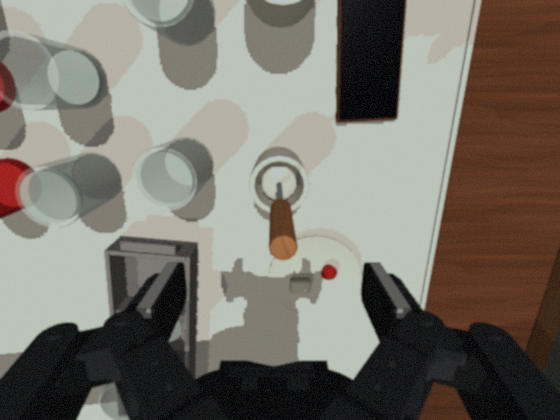

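The brush grip's top face is at (283,247), close to the predicted (279,247). I'll descend and grip it.

```bash
python3 -m jog '[{"grip":-1,"slide":[-0.1,0.2,2],"yaw":0},{"grip":-1,"slide":[0,0,2],"yaw":0},{"grip":-1,"slide":[0,0,2],"yaw":0},{"grip":-1,"slide":[0,0,1.7],"yaw":0},{"grip":0,"slide":[0,0,0],"yaw":0},{"grip":0.5,"slide":[0,0,0],"yaw":0},{"grip":1,"slide":[0,0,0],"yaw":0},{"grip":1,"slide":[0,0,0],"yaw":0}]' 50
python3 -m jog '[{"grip":1,"slide":[0,0,0],"yaw":0},{"grip":1,"slide":[0,0,0],"yaw":0},{"grip":1,"slide":[0,0,-1],"yaw":0},{"grip":1,"slide":[0,0,-2],"yaw":0},{"grip":1,"slide":[0,0,-2],"yaw":0},{"grip":1,"slide":[0,0,-2],"yaw":0},{"grip":1,"slide":[0,0,-2],"yaw":0},{"grip":1,"slide":[0,0,0],"yaw":0}]'
```

```text
clock: 12.15
position: [0.6843, -0.0996, 0.2452]
ee_rot: [0.708, 0.706, 0.001, 0.001]
ft_force: [0.8, -0.2, 0.3]
grip_width: 0.33
grasp_force: 0.0
clock: 12.95
position: [0.6845, -0.0994, 0.3376]
ee_rot: [0.708, 0.706, 0.001, 0.002]
ft_force: [0.2, -0.5, 0.2]
grip_width: 0.193
grasp_force: 48.8
```

```bash
python3 -m jog '[{"grip":1,"slide":[0,0,-2],"yaw":0},{"grip":1,"slide":[0,0,-1.3],"yaw":0},{"grip":1,"slide":[2,-4,0],"yaw":0},{"grip":1,"slide":[2,-4,0],"yaw":0},{"grip":1,"slide":[2,-4,0],"yaw":0},{"grip":1,"slide":[2,-4,0],"yaw":0},{"grip":1,"slide":[2,-4,0],"yaw":0},{"grip":1,"slide":[1,-3.4,0],"yaw":0}]'
python3 -m jog '[{"grip":1,"slide":[0,0,0],"yaw":0},{"grip":1,"slide":[0,0,0],"yaw":0}]'
python3 - <<'E'
from h import *
go(.45,.012,.37,90)
ks={n:K(n) for n in('scene','top')}
im={c:manip.camera(c) for c in('scene','top')}
cv2.imwrite('pics/l4.png',cv2.hconcat([cv2.resize(im['scene'][70:230,230:380],(400,427)),cv2.resize(im['top'][180:340,190:340],(400,427))]))
for c in im:
  for t in ('brush','glass_3'):
   for m in manip.masks_of(t,c)[:5]: print(t,c,m['conf'],mc(m['region']))
E
```

```text
clock: 13.75
position: [0.4481, 0.0126, 0.3667]
ee_rot: [0.707, 0.707, -0.0, 0.0]
ft_force: [0.0, -0.1, 0.6]
grip_width: 0.193
grasp_force: 49.0
clock: 13.95
position: [0.4498, 0.0108, 0.3674]
ee_rot: [0.708, 0.706, -0.0, 0.001]
ft_force: [-0.4, 0.0, -2.3]
grip_width: 0.198
grasp_force: 49.1
t 13.9 at [0.4498 0.0108 0.3674] ang 89.9 grip 0.20 gf 49.1 | yaw(rad) -0.002 then slide cm [ 0.12  0.02 -0.26]
brush scene 0.74 (array([301.64432529, 128.46112601]), array([295.,  99.], dtype=float32), array([308., 152.], dtype=float32))
glass_3 scene 0.97 (array([301.27741228, 174.025     ]), array([290., 156.], dtype=float32), array([313., 192.], dtype=float32))
glass_3 scene 0.96 (array([320.29186176, 203.43790412]), array([308., 187.], dtype=float32), array([334., 223.], dtype=float32))
glass_3 scene 0.78 (array([258.51314527, 198.0113222 ]), array([245., 179.], dtype=float32), array([271., 219.], dtype=float32))
glass_3 scene 0.69 (array([264.081254  , 145.27383237]), array([252., 131.], dtype=float32), array([274., 163.], dtype=float32))
glass_3 scene 0.61 (array([304.84270415, 148.16432396]), array([293., 135.], dtype=float32), array([315., 164.], dtype=float32))
glass_3 top 0.95 (array([310.60664683, 201.79365079]), array([296., 188.], dtype=float32), array([325., 216.], dtype=float32))
glass_3 top 0.91 (array([239.4660767 , 196.79449361]), array([225., 182.], dtype=float32), array([254., 212.], dtype=float32))
glass_3 top 0.74 (array([222.40622336, 297.85421995]), array([213., 282.], dtype=float32), array([230., 312.], dtype=float32))
glass_3 top 0.69 (array([323.4373539 , 298.02945302]), array([310., 282.], dtype=float32), array([338., 314.], dtype=float32))
glass_3 top 0.67 (array([320.49945711, 252.84554832]), array([308., 239.], dtype=float32), array([334., 267.], dtype=float32))
```

View pics/l4.png

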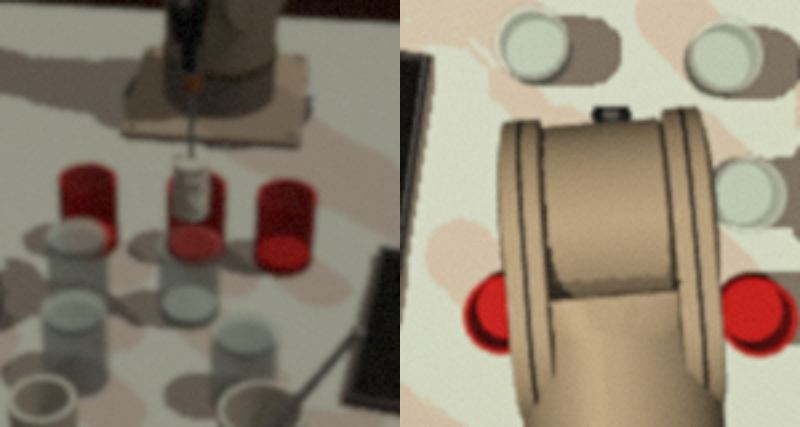

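```bash
python3 -c "
from h import *
k=K('scene');P=cyl(.45,.011,.018,.128,.196);print(hullc(k,P)); print('mask bottom 152; glass',hullc(k,cyl(.45,.012,.034,0,.09)))"
python3 -m jog '[{"grip":1,"slide":[0.1,0,2],"yaw":0},{"grip":1,"slide":[0,0,2],"yaw":0},{"grip":1,"slide":[0,0,1],"yaw":0},{"grip":1,"slide":[0,0,1],"yaw":0},{"grip":1,"slide":[0,0,0],"yaw":0}]'
```

```text
(array([300.52192668, 139.64175046]), array([293.77283, 125.35995], dtype=float32), array([307.447  , 154.12657], dtype=float32))
mask bottom 152; glass (array([300.58198351, 174.05145482]), array([288.43225, 154.3168 ], dtype=float32), array([312.9465 , 194.14874], dtype=float32))
clock: 14.75
position: [0.4499, 0.0117, 0.306]
ee_rot: [0.708, 0.706, -0.0, -0.001]
ft_force: [-0.4, 0.5, 0.2]
grip_width: 0.196
grasp_force: 49.1
```

```bash
python3 -m jog '[{"grip":1,"slide":[0,0,1.5],"yaw":0},{"grip":1,"slide":[0,0,1.5],"yaw":0},{"grip":1,"slide":[0,0,1],"yaw":0},{"grip":1,"slide":[0,0,0.6],"yaw":0},{"grip":1,"slide":[0,0,0.4],"yaw":0},{"grip":1,"slide":[0,0,0],"yaw":0}]'
```

```text
clock: 15.35
position: [0.4501, 0.0118, 0.2569]
ee_rot: [0.708, 0.706, -0.0, -0.0]
ft_force: [0.5, 0.0, -0.4]
grip_width: 0.199
grasp_force: 49.1
```

```bash
python3 -m jog '[{"grip":1,"slide":[0,0,0.2],"yaw":0},{"grip":1,"slide":[0,0,0.2],"yaw":0},{"grip":1,"slide":[0,0,0],"yaw":0}]'; python3 -m jog '[{"grip":1,"slide":[0,0,0.2],"yaw":0},{"grip":1,"slide":[0,0,0.0],"yaw":0}]'
```

```text
clock: 15.65
position: [0.4501, 0.0118, 0.2529]
ee_rot: [0.708, 0.706, -0.0, 0.0]
ft_force: [-0.2, 0.0, -0.5]
grip_width: 0.195
grasp_force: 49.1
clock: 15.85
position: [0.4501, 0.0118, 0.2508]
ee_rot: [0.708, 0.706, 0.0, 0.0]
ft_force: [-0.8, 0.6, -0.4]
grip_width: 0.196
grasp_force: 49.2
```

```bash
python3 -m jog '[{"grip":1,"slide":[0,0,0.2],"yaw":0},{"grip":1,"slide":[0,0,0.0],"yaw":0}]';python3 -m jog '[{"grip":1,"slide":[0,0,0.2],"yaw":0},{"grip":1,"slide":[0,0,0.0],"yaw":0}]'
```

```text
clock: 16.05
position: [0.451, 0.0119, 0.2506]
ee_rot: [0.708, 0.706, 0.001, 0.001]
ft_force: [-2.0, 0.5, 14.6]
grip_width: 0.201
grasp_force: 50.6
clock: 16.25
position: [0.4522, 0.012, 0.2502]
ee_rot: [0.708, 0.706, 0.002, 0.002]
ft_force: [-3.6, -0.8, 27.2]
grip_width: 0.196
grasp_force: 52.6
```

Contact with the inner floor at TCP .2505 gives the scale. Now the strokes.

```bash
python3 -m jog '[{"grip":1,"slide":[0,0,-1.5],"yaw":0},{"grip":1,"slide":[0,0,-1.5],"yaw":0},{"grip":1,"slide":[0,0,-1.6],"yaw":0},{"grip":1,"slide":[0,0,-1.6],"yaw":0},{"grip":1,"slide":[0,0,0],"yaw":0},{"grip":1,"slide":[0,0,0],"yaw":0}]'
python3 -m jog '[{"grip":1,"slide":[0,0,1.5],"yaw":0},{"grip":1,"slide":[0,0,1.5],"yaw":0},{"grip":1,"slide":[0,0,1.4],"yaw":0},{"grip":1,"slide":[0,0,1.1],"yaw":0},{"grip":1,"slide":[0,0,0],"yaw":0},{"grip":1,"slide":[0,0,0],"yaw":0}]'
python3 -m jog '[{"grip":1,"slide":[0,0,-1.5],"yaw":0},{"grip":1,"slide":[0,0,-1.5],"yaw":0},{"grip":1,"slide":[0,0,-1.4],"yaw":0},{"grip":1,"slide":[0,0,-1.1],"yaw":0},{"grip":1,"slide":[0,0,0],"yaw":0},{"grip":1,"slide":[0,0,0],"yaw":0}]'
```

```text
clock: 16.85
position: [0.4501, 0.0117, 0.3086]
ee_rot: [0.708, 0.706, -0.0, 0.0]
ft_force: [0.2, 0.2, -1.1]
grip_width: 0.194
grasp_force: 49.3
clock: 17.45
position: [0.4501, 0.0118, 0.2539]
ee_rot: [0.708, 0.706, -0.0, -0.0]
ft_force: [0.7, 0.4, 0.1]
grip_width: 0.196
grasp_force: 49.2
clock: 18.05
position: [0.4501, 0.0117, 0.3088]
ee_rot: [0.708, 0.706, 0.0, 0.0]
ft_force: [-0.3, -0.2, -0.8]
grip_width: 0.197
grasp_force: 49.2
```

```bash
python3 -m jog '[{"grip":1,"slide":[0,0,1.5],"yaw":0},{"grip":1,"slide":[0,0,1.5],"yaw":0},{"grip":1,"slide":[0,0,1.4],"yaw":0},{"grip":1,"slide":[0,0,1.1],"yaw":0},{"grip":1,"slide":[0,0,0],"yaw":0},{"grip":1,"slide":[0,0,0],"yaw":0}]'
python3 -m jog '[{"grip":1,"slide":[0,0,-1.5],"yaw":0},{"grip":1,"slide":[0,0,-1.5],"yaw":0},{"grip":1,"slide":[0,0,-1.4],"yaw":0},{"grip":1,"slide":[0,0,-1.1],"yaw":0},{"grip":1,"slide":[0,0,0],"yaw":0},{"grip":1,"slide":[0,0,0],"yaw":0}]'
python3 -m jog '[{"grip":1,"slide":[0,0,1.5],"yaw":0},{"grip":1,"slide":[0,0,1.5],"yaw":0},{"grip":1,"slide":[0,0,1.4],"yaw":0},{"grip":1,"slide":[0,0,1.1],"yaw":0},{"grip":1,"slide":[0,0,0],"yaw":0},{"grip":1,"slide":[0,0,0],"yaw":0}]'
python3 -m jog '[{"grip":1,"slide":[0,0,-1.5],"yaw":0},{"grip":1,"slide":[0,0,-1.5],"yaw":0},{"grip":1,"slide":[0,0,-1.4],"yaw":0},{"grip":1,"slide":[0,0,-1.1],"yaw":0},{"grip":1,"slide":[0,0,0],"yaw":0},{"grip":1,"slide":[0,0,0],"yaw":0}]'
python3 -m jog '[{"grip":1,"slide":[0,0,-2],"yaw":0},{"grip":1,"slide":[0,0,-2],"yaw":0},{"grip":1,"slide":[0,0,-2],"yaw":0},{"grip":1,"slide":[0,0,0],"yaw":0},{"grip":1,"slide":[0,0,0],"yaw":0}]'
python3 - <<'E'
from h import *
go(.685,-.099,.37,90)
im={c:manip.camera(c) for c in('scene','top')}
cv2.imwrite('pics/l5.png',cv2.hconcat([cv2.resize(im['scene'][70:230,230:380],(400,427)),cv2.resize(im['top'][80:240,190:340],(400,427))]))
k=K('top')
for c in im:
  for t in ('glass_3','pot','brush'):
   for m in manip.masks_of(t,c)[:6]: print(t,c,m['conf'],mc(m['region'])[0],fitcyl(K(c),m['region'],.034,0,.09,[.5,0]).round(3))
E
```

```text
clock: 18.65
position: [0.4501, 0.0119, 0.254]
ee_rot: [0.708, 0.706, -0.0, -0.0]
ft_force: [0.5, 0.4, -0.4]
grip_width: 0.198
grasp_force: 49.2
clock: 19.25
position: [0.4501, 0.0117, 0.3088]
ee_rot: [0.708, 0.706, 0.0, 0.0]
ft_force: [-0.6, -0.9, 0.1]
grip_width: 0.193
grasp_force: 49.2
clock: 19.85
position: [0.4502, 0.0118, 0.254]
ee_rot: [0.708, 0.706, -0.0, -0.0]
ft_force: [0.8, 0.0, -0.0]
grip_width: 0.2
grasp_force: 49.2
clock: 20.45
position: [0.4501, 0.0117, 0.3088]
ee_rot: [0.708, 0.706, -0.0, 0.0]
ft_force: [-0.8, -0.3, 0.1]
grip_width: 0.193
grasp_force: 49.2
clock: 20.95
position: [0.45, 0.0117, 0.3681]
ee_rot: [0.708, 0.706, -0.0, -0.0]
ft_force: [0.5, 0.8, -1.1]
grip_width: 0.198
grasp_force: 49.2
t 20.9 at [0.45   0.0117 0.3681] ang 89.9 grip 0.20 gf 49.2 | yaw(rad) -0.002 then slide cm [-11.07  23.5   -0.19]
glass_3 scene 0.98 [321.12602535 202.33731046] [0.564 0.079]
glass_3 scene 0.81 [264.19503546 145.32495164] [ 0.322 -0.114]
glass_3 scene 0.75 [301.18343434 174.43090909] [0.452 0.014]
glass_3 scene 0.75 [336.81476656 155.12225841] [0.347 0.108]
glass_3 scene 0.74 [259.40554723 167.17766117] [ 0.432 -0.11 ]
glass_3 scene 0.64 [303.98356511 146.75179098] [0.315 0.007]
pot scene 0.74 [246.34193666 230.50869486] [ 0.692 -0.096]
brush scene 0.55 [302.25590433 127.81106129] [ 0.211 -0.01 ]
brush scene 0.4 [175.60610353 183.87943171] [ 0.535 -0.327]
glass_3 top 0.92 [320.0904908 252.6551636] [ 0.448 -0.111]
glass_3 top 0.91 [310.56538555 201.46458787] [ 0.569 -0.09 ]
glass_3 top 0.84 [221.95987232 298.15549476] [0.343 0.121]
glass_3 top 0.8 [239.55248756 196.73681592] [0.582 0.079]
glass_3 top 0.7 [323.12805015 297.71211104] [ 0.341 -0.117]
pot top 0.79 [312.77650586 154.01281003] [ 0.684 -0.098]
```

View pics/l5.png

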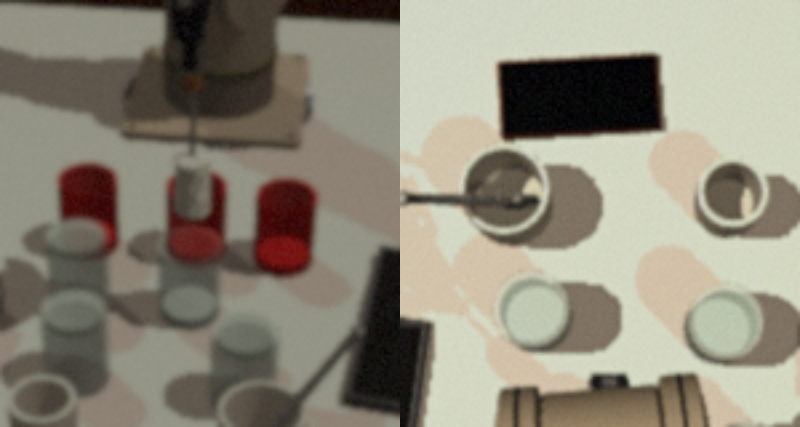

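Three full strokes are done, and the glasses stand as before. The empty pot is at top px (314,153). Now the brush goes back.

```bash
python3 -c "
from h import *
print(onplane(K('top'),(314.5,153.5),.08).round(4))"
python3 -m jog '[{"grip":1,"slide":[-1,2,0],"yaw":0},{"grip":1,"slide":[-2,4,0],"yaw":0},{"grip":1,"slide":[-2,4,0],"yaw":0},{"grip":1,"slide":[-2,4,0],"yaw":0},{"grip":1,"slide":[-2,4,0],"yaw":0},{"grip":1,"slide":[-1,3.5,0],"yaw":0},{"grip":1,"slide":[-1,2,0],"yaw":0},{"grip":1,"slide":[0,0,0],"yaw":0}]'
python3 -c "
from h import *
go(.685,-.098,.30,90)
im=manip.camera('scene')
for t in('brush','pot'):
  for m in manip.masks_of(t,'scene')[:2]: print(t,m['conf'],mc(m['region']))
k=K('scene');p=manip.get_obs()['position'];print('exp',hullc(k,cyl(p[0],p[1],.018,p[2]-.2385,p[2]-.17)),hullc(k,cyl(.685,-.098,.032,0,.08)))
"
```

```text
[ 0.6814 -0.0996  0.08  ]
clock: 22.15
position: [0.6866, -0.1004, 0.3664]
ee_rot: [0.708, 0.706, -0.0, -0.001]
ft_force: [-1.0, 0.4, -1.1]
grip_width: 0.198
grasp_force: 49.2
t 22.1 at [ 0.6866 -0.1004  0.3664] ang 89.8 grip 0.20 gf 49.2 | yaw(rad) -0.004 then slide cm [ 0.24 -0.16  6.64]
brush 0.77 (array([242.05654321, 180.52839506]), array([235., 150.], dtype=float32), array([250., 206.], dtype=float32))
brush 0.41 (array([348.3775641 , 212.32628205]), array([329., 192.], dtype=float32), array([366., 234.], dtype=float32))
pot 0.75 (array([246.67014896, 230.21880441]), array([234., 211.], dtype=float32), array([259., 250.], dtype=float32))
pot 0.3 (array([259.78214209, 198.97574587]), array([247., 179.], dtype=float32), array([271., 219.], dtype=float32))
exp (array([242.75014321, 191.84985153]), array([233.87782, 175.81442], dtype=float32), array([251.36037, 208.14201], dtype=float32)) (array([246.2315902, 229.9968146]), array([232.14291, 209.78674], dtype=float32), array([259.83075, 250.5682 ], dtype=float32))
```

```bash
python3 -m jog '[{"grip":1,"slide":[0.2,-0.2,2],"yaw":0},{"grip":1,"slide":[0,0,2],"yaw":0},{"grip":1,"slide":[0,0,2],"yaw":0},{"grip":1,"slide":[0,0,2],"yaw":0},{"grip":1,"slide":[0,0,1.8],"yaw":0},{"grip":1,"slide":[0,0,1.2],"yaw":0},{"grip":1,"slide":[0,0,0.8],"yaw":0},{"grip":1,"slide":[0,0,0],"yaw":0}]'
```

```text
clock: 23.1
position: [0.6825, -0.0967, 0.2505]
ee_rot: [0.708, 0.706, -0.0, -0.0]
ft_force: [-0.4, -1.3, -0.7]
grip_width: 0.194
grasp_force: 49.1
```

```bash
python3 -m jog '[{"grip":1,"slide":[0,0,0.4],"yaw":0},{"grip":1,"slide":[0,0,0],"yaw":0},{"grip":0.2,"slide":[0,0,0],"yaw":0},{"grip":-0.5,"slide":[0,0,0],"yaw":0},{"grip":-0.5,"slide":[0,0,0],"yaw":0},{"grip":-0.5,"slide":[0,0,0],"yaw":0},{"grip":-0.5,"slide":[0,0,-1],"yaw":0},{"grip":-0.5,"slide":[0,0,-2],"yaw":0}]'
python3 -m jog '[{"grip":-1,"slide":[0,0,-3],"yaw":0},{"grip":-1,"slide":[0,0,-4],"yaw":0},{"grip":-1,"slide":[0,0,-1],"yaw":0},{"grip":-1,"slide":[3,-4,0],"yaw":0},{"grip":-1,"slide":[2,-4,0],"yaw":0},{"grip":-1,"slide":[2,-4,0],"yaw":0},{"grip":-1,"slide":[2,-4,0],"yaw":0},{"grip":-1,"slide":[2,-4,0],"yaw":0}]'
python3 -m jog '[{"grip":-1,"slide":[0,0,0],"yaw":0},{"grip":-1,"slide":[0,0,0],"yaw":0}]'
python3 - <<'E'
from h import *
go(.45,.0125,.30,90)
im=manip.camera('scene');t=manip.camera('top')
k=K('scene')
for t in('brush','pot'):
  for m in manip.masks_of(t,'scene')[:2]: print(t,m['conf'],mc(m['region']))
for m in manip.masks_of('barspoon','scene')[:2]: print('sp',m['conf'],mc(m['region']))
E
```

```text
clock: 23.9
position: [0.6823, -0.0968, 0.2763]
ee_rot: [0.708, 0.706, -0.001, -0.001]
ft_force: [0.2, 0.5, -0.2]
grip_width: 0.754
grasp_force: 0.0
clock: 24.7
position: [0.4815, 0.0147, 0.357]
ee_rot: [0.708, 0.706, -0.0, 0.0]
ft_force: [-0.3, 0.7, 2.7]
grip_width: 1.005
grasp_force: 0.0
clock: 24.9
position: [0.4827, 0.014, 0.358]
ee_rot: [0.708, 0.707, -0.0, 0.002]
ft_force: [0.7, -0.8, -0.5]
grip_width: 0.997
grasp_force: 0.0
t 24.9 at [0.4827 0.014  0.358 ] ang 89.9 grip 1.00 gf 0.0 | yaw(rad) -0.002 then slide cm [-0.15 -3.27  5.8 ]
brush 0.84 (array([245.79862306, 200.50315548]), array([240., 169.], dtype=float32), array([254., 226.], dtype=float32))
sp 0.53 (array([347.784     , 213.03133333]), array([329., 192.], dtype=float32), array([366., 234.], dtype=float32))
```

```bash
python3 -m jog '[{"grip":-1,"slide":[-0.1,-3.3,4],"yaw":0},{"grip":-1,"slide":[0,0,4],"yaw":0},{"grip":-1,"slide":[0,0,2.5],"yaw":0},{"grip":-1,"slide":[0,0,0],"yaw":0},{"grip":-1,"slide":[0,0,0],"yaw":0}]'
cat >> h.py <<'E'
def wfit(near,n=6,z0=0,z1=.09):
    im=manip.camera('wrist');k=K('wrist')
    for m in manip.masks_of('glass_3','wrist')[:n]:
        q=mc(m['region']); s=fitcyl(k,m['region'],.034,z0,z1,near); e=hullc(k,cyl(*s,.034,z0,z1))
        if np.hypot(*(s-near))<.05: print('wrist',round(m['conf'],2),'px',q[0].round(),'fit',s.round(4),'size',q[2]-q[1],'exp',(e[2]-e[1]).round())
    return im
E
python3 - <<'E'
from h import *
go(.45,.0125,.122,90)
im=wfit(np.array([.45,.012]));cv2.imwrite('pics/w3.png',im)
E
```

```text
clock: 25.65
position: [0.4518, 0.0129, 0.2539]
ee_rot: [0.708, 0.706, 0.0, -0.001]
ft_force: [-0.4, -0.9, 0.2]
grip_width: 0.999
grasp_force: 0.0
t 25.6 at [0.4518 0.0129 0.2539] ang 89.9 grip 1.00 gf 0.0 | yaw(rad) -0.002 then slide cm [-0.04 -0.18 13.19]
wrist 0.77 px [273. 200.] fit [0.4522 0.0109] size [82. 97.] exp [84. 96.]
```

View pics/w3.png

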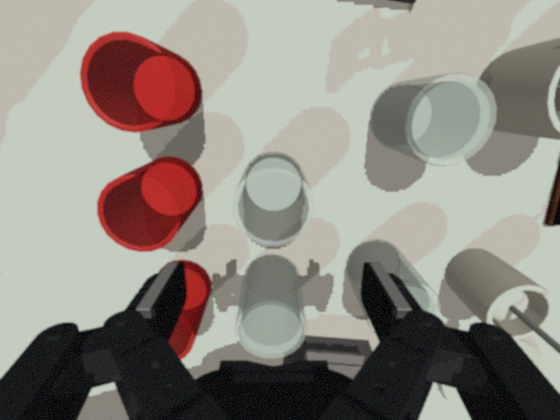

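The wrist view shows the used glass (mouth up, visible base disc) at (273,200), fitted at (.452,.011). I'm centred above it, so I descend.

```bash
python3 -m jog '[{"grip":-1,"slide":[-0.15,0,2.5],"yaw":0},{"grip":-1,"slide":[0,0,2.5],"yaw":0},{"grip":-1,"slide":[0,0,2.5],"yaw":0},{"grip":-1,"slide":[0,0,2.5],"yaw":0},{"grip":-1,"slide":[0,0,1.8],"yaw":0},{"grip":-1,"slide":[0,0,1.2],"yaw":0},{"grip":-1,"slide":[0,0,0],"yaw":0}]'
python3 -m jog '[{"grip":-0.7,"slide":[0,0,0],"yaw":0},{"grip":-0.5,"slide":[0,0,0],"yaw":0},{"grip":0,"slide":[0,0,0],"yaw":0},{"grip":0.5,"slide":[0,0,0],"yaw":0},{"grip":1,"slide":[0,0,0],"yaw":0},{"grip":1,"slide":[0,0,0],"yaw":0}]' 40
```

```text
clock: 26.45
position: [0.4514, 0.0113, 0.123]
ee_rot: [0.708, 0.706, -0.0, -0.0]
ft_force: [0.5, 0.3, 0.8]
grip_width: 1.003
grasp_force: 0.0
clock: 27.05
position: [0.452, 0.0113, 0.1248]
ee_rot: [0.708, 0.706, 0.0, 0.001]
ft_force: [-2.1, 0.7, 5.9]
grip_width: 0.781
grasp_force: 43.8
```

```bash
python3 -m jog '[{"grip":1,"slide":[0,0,-1],"yaw":0},{"grip":1,"slide":[0,0,-2],"yaw":0},{"grip":1,"slide":[0,0,-3],"yaw":0},{"grip":1,"slide":[0,0,-3],"yaw":0},{"grip":1,"slide":[0,0,-3],"yaw":0},{"grip":1,"slide":[0,0,-1.5],"yaw":0},{"grip":1,"slide":[0,0,0],"yaw":0}]'
python3 -m jog '[{"grip":1,"slide":[-2,1,0],"yaw":0},{"grip":1,"slide":[-4,1,0],"yaw":0},{"grip":1,"slide":[-4,1,0],"yaw":0},{"grip":1,"slide":[-4,1,0],"yaw":0},{"grip":1,"slide":[-4,1,0],"yaw":0},{"grip":1,"slide":[-2,0,0],"yaw":0.044},{"grip":1,"slide":[0,0,0],"yaw":0.043},{"grip":1,"slide":[0,0,0],"yaw":0}]'
python3 - <<'E'
from h import *
go(.516,-.243,.245,85)
ks={n:K(n) for n in('scene','top','wrist')}
im={c:manip.camera(c) for c in ks}
def rect(cx,cy,yaw,z,L=.276,W=.096):
    c,s=np.cos(yaw),np.sin(yaw); return [[cx+c*u-s*v,cy+s*u+c*v,z] for u,v in [(-W/2,-L/2),(W/2,-L/2),(W/2,L/2),(-W/2,L/2)]]
out=[]
for c in('top','wrist'):
    v=im[c].copy()
    if c=='top': v=cv2.resize(v[170:290,330:490],None,fx=2.5,fy=2.5);o=(330,170);f=2.5
    else: o=(0,0);f=400/560;v=cv2.resize(v,(400,300))
    P=(proj(ks[c],rect(.508,-.340,-.087,.045))-o)*f
    cv2.polylines(v,[P.astype(int)],True,(0,255,0),1); out.append(v)
cv2.imwrite('pics/l6.png',cv2.hconcat(out))
E
```

```text
clock: 27.75
position: [0.4523, 0.0116, 0.2612]
ee_rot: [0.708, 0.706, 0.001, 0.002]
ft_force: [0.5, 0.3, -3.8]
grip_width: 0.782
grasp_force: 46.3
clock: 28.55
position: [0.5003, -0.1894, 0.2571]
ee_rot: [0.739, 0.674, -0.0, -0.001]
ft_force: [-0.8, 0.7, -3.7]
grip_width: 0.78
grasp_force: 46.4
t 28.6 at [ 0.5003 -0.1894  0.2571] ang 84.8 grip 0.78 gf 46.4 | yaw(rad) -0.004 then slide cm [-5.21  2.03  1.21]
```

View pics/l6.png

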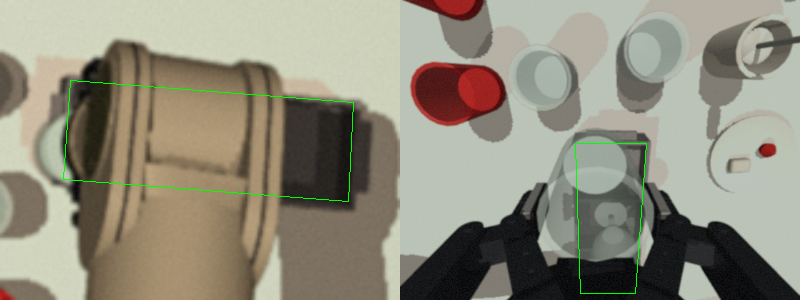

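Run:
```python
from h import *
im=cv2.cvtColor(cv2.imread('pics/top0.png'),6).astype(int);k=K('top')
c=np.array([.508,-.340]);a=-.087;ux=np.array([np.cos(a),np.sin(a)]);uy=np.array([-np.sin(a),np.cos(a)])
def prof(f,ts): 
    P=np.array([[*f(t),.045] for t in ts]);p=proj(k,P).round().astype(int);return im[p[:,1],p[:,0]]
for off in(-.03,.025):
    ts=np.arange(-.175,.176,.0025); v=prof(lambda t:c+off*ux+t*uy,ts); print('along y off',off);print(' '.join(f'{1000*t:.0f}:{x}' for t,x in zip(ts,v)))
for off in(.08,-.09):
    ts=np.arange(-.08,.081,.0025); v=prof(lambda t:c+off*uy+t*ux,ts); print('along x off',off);print(' '.join(f'{1000*t:.0f}:{x}' for t,x in zip(ts,v)))
```

```text
along y off -0.03
-175:196 -172:197 -170:197 -167:200 -165:197 -162:180 -160:119 -157:96 -155:93 -152:96 -150:99 -147:94 -145:91 -142:91 -140:95 -137:77 -135:43 -132:43 -130:43 -127:52 -125:66 -122:76 -120:82 -117:81 -115:80 -112:80 -110:81 -107:82 -105:83 -102:82 -100:83 -97:84 -95:87 -92:83 -90:82 -87:83 -85:81 -82:86 -80:82 -77:79 -75:81 -72:81 -70:84 -67:83 -65:84 -62:82 -60:85 -57:82 -55:72 -52:43 -50:34 -47:76 -45:75 -42:52 -40:42 -37:42 -35:58 -32:79 -30:86 -27:83 -25:85 -22:82 -20:83 -17:83 -15:87 -12:85 -10:83 -7:88 -5:88 -2:81 0:83 3:85 5:86 8:82 10:85 13:84 15:83 18:80 20:83 23:85 25:82 28:86 30:87 33:85 35:45 38:33 40:35 43:59 45:77 48:79 50:68 53:46 55:47 58:57 60:84 63:86 65:86 68:85 70:85 73:89 75:93 78:98 80:97 83:99 85:104 88:97 90:97 93:92 95:95 98:93 100:91 103:94 105:94 108:90 110:86 113:84 115:88 118:95 120:90 123:82 125:55 128:42 130:42 133:32 135:45 138:67 140:90 143:94 145:86 148:83 150:86 153:86 155:91 158:132 160:177 163:183 165:181 168:180 170:181 173:181 175:181
along y off 0.025
-175:196 -172:196 -170:196 -167:198 -165:197 -162:176 -160:123 -157:97 -155:9
[... 1148 characters left out ...]
2:89 -10:82 -7:86 -5:90 -2:85 0:84 3:83 5:87 8:86 10:85 13:86 15:84 18:84 20:87 23:81 25:87 28:84 30:84 33:86 35:85 38:89 40:87 43:74 45:55 48:68 50:87 53:114 55:159 58:181 60:183 63:181 65:182 68:182 70:181 73:179 75:181 78:183 80:181
along x off -0.09
-80:198 -78:199 -75:199 -72:196 -70:201 -67:198 -65:196 -62:196 -60:181 -57:152 -55:117 -52:82 -50:71 -47:70 -45:81 -42:86 -40:83 -37:81 -35:78 -32:83 -30:82 -27:80 -25:85 -22:81 -20:84 -17:80 -15:85 -12:81 -10:83 -7:82 -5:81 -2:96 0:100 3:98 5:100 8:103 10:103 13:99 15:99 18:103 20:100 23:99 25:99 28:97 30:101 33:98 35:101 38:98 40:98 43:75 45:53 48:74 50:102 53:130 55:166 58:178 60:181 63:176 65:177 68:181 70:191 73:197 75:200 78:199 80:195
```

Dividers appear at ±47 mm and walls at ±54 mm, so the carrier centre (.508,-.340) is confirmed. Bay 2 is at (.516,-.246).

```bash
python3 -m jog '[{"grip":1,"slide":[-2,1,0],"yaw":0},{"grip":1,"slide":[-2,1,0],"yaw":0},{"grip":1,"slide":[-1.5,0,0],"yaw":0},{"grip":1,"slide":[0,0,2],"yaw":0},{"grip":1,"slide":[0,0,2],"yaw":0},{"grip":1,"slide":[0,0,0],"yaw":0},{"grip":1,"slide":[0,0,0],"yaw":0}]'
python3 - <<'E'
from h import *
go(.516,-.246,.133,85)
E
```

```text
clock: 29.4
position: [0.5158, -0.245, 0.2187]
ee_rot: [0.738, 0.675, -0.0, -0.0]
ft_force: [-0.2, 0.4, -2.1]
grip_width: 0.78
grasp_force: 46.5
t 29.4 at [ 0.5158 -0.245   0.2187] ang 84.9 grip 0.78 gf 46.5 | yaw(rad) -0.001 then slide cm [-0.1   0.03  8.57]
```

```bash
python3 -m jog '[{"grip":1,"slide":[-0.1,0,2],"yaw":0},{"grip":1,"slide":[0,0,2],"yaw":0},{"grip":1,"slide":[0,0,2],"yaw":0},{"grip":1,"slide":[0,0,1.4],"yaw":0},{"grip":1,"slide":[0,0,0.7],"yaw":0},{"grip":1,"slide":[0,0,0.3],"yaw":0},{"grip":1,"slide":[0,0,0],"yaw":0}]'
```

```text
clock: 30.1
position: [0.5161, -0.2464, 0.1349]
ee_rot: [0.738, 0.675, 0.0, 0.0]
ft_force: [0.0, -0.2, -2.4]
grip_width: 0.777
grasp_force: 46.6
```

```bash
python3 -m jog '[{"grip":1,"slide":[0,0,0.3],"yaw":0},{"grip":1,"slide":[0,0,0],"yaw":0}]'
```

```text
clock: 30.3
position: [0.516, -0.2464, 0.1316]
ee_rot: [0.738, 0.675, 0.0, 0.0]
ft_force: [-0.5, 0.1, -2.8]
grip_width: 0.774
grasp_force: 46.6
```

```bash
python3 -m jog '[{"grip":1,"slide":[0,0,0.15],"yaw":0},{"grip":1,"slide":[0,0,0],"yaw":0}]'; python3 -m jog '[{"grip":1,"slide":[0,0,0.15],"yaw":0},{"grip":1,"slide":[0,0,0],"yaw":0}]'
```

```text
clock: 30.5
position: [0.5161, -0.2465, 0.1309]
ee_rot: [0.738, 0.675, -0.0, 0.001]
ft_force: [-3.2, 1.0, 4.8]
grip_width: 0.78
grasp_force: 47.3
clock: 30.7
position: [0.5162, -0.2466, 0.1308]
ee_rot: [0.738, 0.675, -0.0, 0.001]
ft_force: [-10.4, 2.7, 20.3]
grip_width: 0.782
grasp_force: 48.7
```

```bash
python3 -m jog '[{"grip":0.4,"slide":[0,0,-0.3],"yaw":0},{"grip":-0.6,"slide":[0,0,0],"yaw":0},{"grip":-1,"slide":[0,0,0],"yaw":0},{"grip":-1,"slide":[0,0,0],"yaw":0},{"grip":-1,"slide":[0,0,-1.5],"yaw":0},{"grip":-1,"slide":[0,0,-3],"yaw":0},{"grip":-1,"slide":[0,0,-4],"yaw":0},{"grip":-1,"slide":[0,0,-4],"yaw":0}]'
python3 -m jog '[{"grip":-1,"slide":[2,-1,0],"yaw":0},{"grip":-1,"slide":[4,-2,0],"yaw":0},{"grip":-1,"slide":[4,-2,0],"yaw":-0.087},{"grip":-1,"slide":[3,-1.3,0],"yaw":0},{"grip":-1,"slide":[0,0,0],"yaw":0},{"grip":-1,"slide":[0,0,0],"yaw":0}]'
python3 - <<'E'
from h import *
go(.447,-.111,.12,90)
im=wfit(np.array([.447,-.11]))
im=manip.camera('top');k=K('top')
for m in manip.masks_of('glass_3','top'): print(m['conf'],mc(m['region'])[0],fitcyl(k,m['region'],.034,0,.09,[.5,0]).round(3))
cv2.imwrite('pics/t7.png',im)
E
```

```text
clock: 31.5
position: [0.5157, -0.246, 0.2587]
ee_rot: [0.738, 0.675, 0.0, 0.0]
ft_force: [0.3, -0.0, 0.1]
grip_width: 0.998
grasp_force: 0.0
clock: 32.1
position: [0.4621, -0.112, 0.2575]
ee_rot: [0.707, 0.707, -0.0, 0.001]
ft_force: [0.2, -0.9, -0.1]
grip_width: 0.999
grasp_force: 0.0
t 32.1 at [ 0.4621 -0.112   0.2575] ang 89.9 grip 1.00 gf 0.0 | yaw(rad) -0.001 then slide cm [ 0.1  -1.51 13.75]
wrist 0.83 px [258. 194.] fit [ 0.4494 -0.1099] size [81. 92.] exp [83. 95.]
0.98 [239.09101825 196.99903939] [0.581 0.08 ]
0.96 [228.42033976 296.35215794] [0.347 0.106]
0.93 [310.54477432 201.51122375] [ 0.569 -0.09 ]
0.62 [270.95931478 299.31144421] [0.339 0.006]
0.59 [380.04749788 218.71628499] [ 0.527 -0.257]
0.47 [310.29119639 252.16629044] [ 0.449 -0.088]
0.42 [311.39483395 296.53874539] [ 0.345 -0.089]
```

View pics/t7.png

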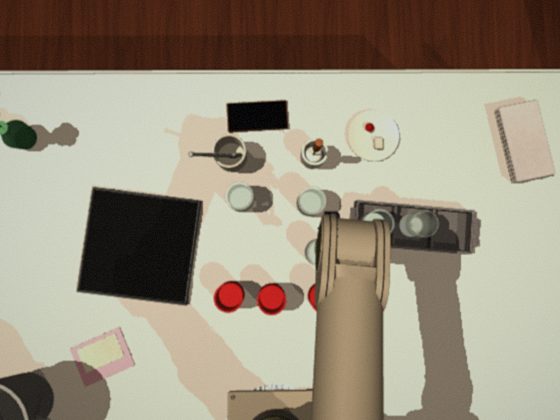

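The used glass stands in the carrier bay at (380,219). The brush is in its pot at (316,150), the spoon in its jar, and the clean glasses are unchanged. Next, glass C at (.449,-.110).

```bash
python3 -m jog '[{"grip":-1,"slide":[0.2,-1.3,1.5],"yaw":0},{"grip":-1,"slide":[0,0,2.5],"yaw":0},{"grip":-1,"slide":[0,0,2.5],"yaw":0},{"grip":-1,"slide":[0,0,2.5],"yaw":0},{"grip":-1,"slide":[0,0,2.5],"yaw":0},{"grip":-1,"slide":[0,0,2],"yaw":0},{"grip":-1,"slide":[0,0,0],"yaw":0}]'
python3 -m jog '[{"grip":-0.7,"slide":[0,0,0],"yaw":0},{"grip":-0.5,"slide":[0,0,0],"yaw":0},{"grip":0,"slide":[0,0,0],"yaw":0},{"grip":0.5,"slide":[0,0,0],"yaw":0},{"grip":1,"slide":[0,0,0],"yaw":0},{"grip":1,"slide":[0,0,0],"yaw":0}]' 40
```

```text
clock: 33.0
position: [0.4476, -0.1104, 0.119]
ee_rot: [0.708, 0.706, -0.001, -0.002]
ft_force: [-0.2, -0.2, 0.7]
grip_width: 1.002
grasp_force: 0.0
clock: 33.6
position: [0.4496, -0.1105, 0.1224]
ee_rot: [0.708, 0.706, 0.0, 0.001]
ft_force: [-1.2, -0.9, 6.3]
grip_width: 0.786
grasp_force: 45.8
```

```bash
python3 -m jog '[{"grip":1,"slide":[0,0,-1.5],"yaw":0},{"grip":1,"slide":[0,0,-2.5],"yaw":0},{"grip":1,"slide":[0,0,-3],"yaw":0},{"grip":1,"slide":[0,0,-3],"yaw":0},{"grip":1,"slide":[0,0,-2],"yaw":0},{"grip":1,"slide":[2,0,0],"yaw":0},{"grip":1,"slide":[4,0.5,0],"yaw":0},{"grip":1,"slide":[4,0.5,0],"yaw":0}]'
python3 -m jog '[{"grip":1,"slide":[4,0.6,0],"yaw":0},{"grip":1,"slide":[4,0.7,0],"yaw":0},{"grip":1,"slide":[4,0.7,0],"yaw":0},{"grip":1,"slide":[4,0.7,0],"yaw":0},{"grip":1,"slide":[4,0.7,0],"yaw":0},{"grip":1,"slide":[4,0.7,0],"yaw":0},{"grip":1,"slide":[4,0.7,0],"yaw":0},{"grip":1,"slide":[4,0.7,0],"yaw":0}]'
python3 -m jog '[{"grip":1,"slide":[4,0.7,0],"yaw":0},{"grip":1,"slide":[2,0,0],"yaw":0},{"grip":1,"slide":[0,0,0],"yaw":0}]'
python3 -c "
from h import *
go(.53,.392,.131,90)"
```

```text
clock: 34.4
position: [0.459, -0.0095, 0.2417]
ee_rot: [0.709, 0.706, -0.0, 0.001]
ft_force: [1.8, 0.3, -3.3]
grip_width: 0.785
grasp_force: 46.0
clock: 35.2
position: [0.515, 0.3109, 0.2411]
ee_rot: [0.708, 0.706, -0.0, 0.0]
ft_force: [1.0, -0.1, -2.1]
grip_width: 0.786
grasp_force: 46.0
clock: 35.5
position: [0.5202, 0.3731, 0.241]
ee_rot: [0.706, 0.708, 0.0, -0.001]
ft_force: [-0.2, -0.7, -2.7]
grip_width: 0.783
grasp_force: 46.1
t 35.5 at [0.5202 0.3731 0.241 ] ang 90.2 grip 0.78 gf 46.1 | yaw(rad) 0.003 then slide cm [ 1.89  0.98 11.  ]
```

```bash
python3 -m jog '[{"grip":1,"slide":[1.9,1,1.5],"yaw":0},{"grip":1,"slide":[0,0,2.5],"yaw":0},{"grip":1,"slide":[0,0,2.5],"yaw":0},{"grip":1,"slide":[0,0,2],"yaw":0},{"grip":1,"slide":[0,0,1.3],"yaw":0},{"grip":1,"slide":[0,0,0.8],"yaw":0},{"grip":1,"slide":[0,0,0],"yaw":0},{"grip":1,"slide":[0,0,0],"yaw":0}]'
python3 -m jog '[{"grip":1,"slide":[0,0,0.3],"yaw":0},{"grip":1,"slide":[0,0,0],"yaw":0}]'
python3 -m jog '[{"grip":1,"slide":[0,0,0.2],"yaw":0},{"grip":1,"slide":[0,0,0],"yaw":0}]'
```

```text
clock: 36.3
position: [0.5323, 0.3887, 0.1362]
ee_rot: [0.708, 0.706, 0.001, 0.0]
ft_force: [0.0, 0.2, -2.2]
grip_width: 0.785
grasp_force: 46.3
clock: 36.5
position: [0.5321, 0.3887, 0.1327]
ee_rot: [0.708, 0.706, 0.0, 0.0]
ft_force: [0.1, -0.4, -2.0]
grip_width: 0.79
grasp_force: 46.3
clock: 36.7
position: [0.5319, 0.3885, 0.1302]
ee_rot: [0.708, 0.706, -0.0, 0.0]
ft_force: [0.1, 0.2, -1.9]
grip_width: 0.784
grasp_force: 46.3
```

```bash
python3 -m jog '[{"grip":1,"slide":[0,0,0.2],"yaw":0},{"grip":1,"slide":[0,0,0],"yaw":0}]'
python3 -m jog '[{"grip":1,"slide":[0,0,0.15],"yaw":0},{"grip":1,"slide":[0,0,0],"yaw":0}]'
```

```text
clock: 36.9
position: [0.5321, 0.3888, 0.1286]
ee_rot: [0.708, 0.706, 0.0, 0.0]
ft_force: [-0.4, -0.4, -0.3]
grip_width: 0.787
grasp_force: 46.1
clock: 37.1
position: [0.532, 0.389, 0.1285]
ee_rot: [0.708, 0.706, 0.0, 0.0]
ft_force: [-4.7, -4.3, 12.1]
grip_width: 0.789
grasp_force: 47.5
```

```bash
python3 -m jog '[{"grip":0.4,"slide":[0,0,-0.2],"yaw":0},{"grip":-0.6,"slide":[0,0,0],"yaw":0},{"grip":-1,"slide":[0,0,0],"yaw":0},{"grip":-1,"slide":[0,0,0],"yaw":0},{"grip":-1,"slide":[0,0,-1.5],"yaw":0},{"grip":-1,"slide":[0,0,-3],"yaw":0},{"grip":-1,"slide":[0,0,-4],"yaw":0},{"grip":-1,"slide":[0,0,-4],"yaw":0}]'
python3 -m jog '[{"grip":-1,"slide":[-3,0,0],"yaw":0},{"grip":-1,"slide":[-4,0.5,0],"yaw":0},{"grip":-1,"slide":[-4,0.5,0],"yaw":0},{"grip":-1,"slide":[-4,0.5,0],"yaw":0},{"grip":-1,"slide":[-4,0.5,0],"yaw":0},{"grip":-1,"slide":[-4,0.5,0],"yaw":0},{"grip":-1,"slide":[-4,0.5,0],"yaw":0},{"grip":-1,"slide":[-3,0.5,0],"yaw":0}]'
python3 -m jog '[{"grip":-1,"slide":[0,0,0],"yaw":0.147},{"grip":-1,"slide":[0,0,0],"yaw":0.147},{"grip":-1,"slide":[0,0,0],"yaw":0.147},{"grip":-1,"slide":[0,0,0],"yaw":0.147},{"grip":-1,"slide":[0,0,0],"yaw":0.147},{"grip":-1,"slide":[0,0,0],"yaw":0},{"grip":-1,"slide":[0,0,0],"yaw":0}]'
python3 - <<'E'
from h import *
go(.580,.079,.12)
im=wfit(np.array([.575,.079]))
im=manip.camera('scene');k=K('scene')
for m in manip.masks_of('glass_3','scene')[:7]: print(m['conf'],mc(m['region'])[0],fitcyl(k,m['region'],.034,0,.09,[.5,0]).round(3))
E
```

```text
clock: 37.9
position: [0.5317, 0.3886, 0.2562]
ee_rot: [0.708, 0.707, 0.0, -0.0]
ft_force: [0.7, 0.4, -1.1]
grip_width: 0.999
grasp_force: 0.0
clock: 38.7
position: [0.5666, 0.0858, 0.255]
ee_rot: [0.708, 0.706, 0.0, 0.001]
ft_force: [0.1, -0.3, -0.2]
grip_width: 1.001
grasp_force: 0.0
clock: 39.4
position: [0.5664, 0.0888, 0.2546]
ee_rot: [0.913, 0.407, 0.0, 0.0]
ft_force: [0.1, 0.1, 1.0]
grip_width: 1.002
grasp_force: 0.0
t 39.4 at [0.5664 0.0888 0.2546] ang 48.1 grip 1.00 gf 0.0 | yaw(rad) -0.000 then slide cm [ 0.18  1.67 13.46]
wrist 0.7 px [294. 193.] fit [0.5834 0.0797] size [83. 93.] exp [84. 95.]
0.97 [259.49088113 197.81784223] [ 0.566 -0.085]
0.91 [336.69741208 155.50807344] [0.349 0.108]
0.88 [206.05588822 177.48946551] [ 0.497 -0.25 ]
0.69 [300.69352869 153.85561661] [0.353 0.001]
0.69 [263.21670117 148.95376121] [ 0.341 -0.114]
0.65 [320.99415615 202.63768116] [0.565 0.079]
```

```bash
python3 -m jog '[{"grip":-1,"slide":[0.3,1.8,1.5],"yaw":0},{"grip":-1,"slide":[0,0,2.5],"yaw":0},{"grip":-1,"slide":[0,0,2.5],"yaw":0},{"grip":-1,"slide":[0,0,2.5],"yaw":0},{"grip":-1,"slide":[0,0,2.5],"yaw":0},{"grip":-1,"slide":[0,0,2],"yaw":0},{"grip":-1,"slide":[0,0,0],"yaw":0}]'
python3 -m jog '[{"grip":-0.7,"slide":[0,0,0],"yaw":0},{"grip":-0.5,"slide":[0,0,0],"yaw":0},{"grip":0,"slide":[0,0,0],"yaw":0},{"grip":0.5,"slide":[0,0,0],"yaw":0},{"grip":1,"slide":[0,0,0],"yaw":0},{"grip":1,"slide":[0,0,0],"yaw":0}]' 40
python3 -m jog '[{"grip":1,"slide":[0,0,-1.5],"yaw":0},{"grip":1,"slide":[0,0,-2.5],"yaw":0},{"grip":1,"slide":[0,0,-3],"yaw":0},{"grip":1,"slide":[0,0,-3],"yaw":0},{"grip":1,"slide":[0,0,-2],"yaw":0},{"grip":1,"slide":[0,0,0],"yaw":-0.147},{"grip":1,"slide":[0,0,0],"yaw":-0.147},{"grip":1,"slide":[0,0,0],"yaw":-0.147}]'
python3 -m jog '[{"grip":1,"slide":[0,0,0],"yaw":-0.147},{"grip":1,"slide":[0,0,0],"yaw":-0.147},{"grip":1,"slide":[0,0,0],"yaw":0}]'
python3 -c "
from h import *
go(.422,.335,.134,90)"
```

```text
clock: 40.3
position: [0.5802, 0.0782, 0.1162]
ee_rot: [0.914, 0.405, -0.002, -0.001]
ft_force: [-0.1, -0.0, -0.2]
grip_width: 0.999
grasp_force: 0.0
clock: 40.9
position: [0.5823, 0.0789, 0.1201]
ee_rot: [0.914, 0.405, 0.001, 0.0]
ft_force: [-2.0, 0.3, 6.8]
grip_width: 0.788
grasp_force: 45.7
clock: 41.7
position: [0.5816, 0.0785, 0.2399]
ee_rot: [0.802, 0.598, 0.0, 0.0]
ft_force: [-0.5, 0.2, -2.4]
grip_width: 0.787
grasp_force: 45.8
clock: 42.0
position: [0.5816, 0.0784, 0.2394]
ee_rot: [0.707, 0.707, -0.0, 0.0]
ft_force: [0.7, 0.3, -2.4]
grip_width: 0.784
grasp_force: 45.8
t 42.0 at [0.5816 0.0784 0.2394] ang 90.0 grip 0.78 gf 45.8 | yaw(rad) 0.000 then slide cm [ 25.66 -15.96  10.54]
```

```bash
python3 -m jog '[{"grip":1,"slide":[2,-1,0],"yaw":0},{"grip":1,"slide":[4,-2.5,0],"yaw":0},{"grip":1,"slide":[4,-2.5,0],"yaw":0},{"grip":1,"slide":[4,-2.5,0],"yaw":0},{"grip":1,"slide":[4,-2.5,0],"yaw":0},{"grip":1,"slide":[4,-2.5,0],"yaw":0},{"grip":1,"slide":[3,-2.5,0],"yaw":0},{"grip":1,"slide":[0,0,0],"yaw":0}]'
python3 -c "
from h import *
go(.422,.335,.126,90)"
```

```text
clock: 42.8
position: [0.4174, 0.334, 0.2399]
ee_rot: [0.706, 0.708, 0.001, -0.001]
ft_force: [-0.3, -0.8, -2.6]
grip_width: 0.786
grasp_force: 46.0
t 42.8 at [0.4174 0.334  0.2399] ang 90.1 grip 0.79 gf 46.0 | yaw(rad) 0.002 then slide cm [ 0.1   0.46 11.39]
```

```bash
python3 -m jog '[{"grip":1,"slide":[0,0.4,1.5],"yaw":0},{"grip":1,"slide":[0,0,2.5],"yaw":0},{"grip":1,"slide":[0,0,2.5],"yaw":0},{"grip":1,"slide":[0,0,2],"yaw":0},{"grip":1,"slide":[0,0,1.5],"yaw":0},{"grip":1,"slide":[0,0,0.8],"yaw":0},{"grip":1,"slide":[0,0,0],"yaw":0},{"grip":1,"slide":[0,0,0],"yaw":0}]'
python3 -m jog '[{"grip":1,"slide":[0,0,0.3],"yaw":0},{"grip":1,"slide":[0,0,0],"yaw":0}]'
python3 -m jog '[{"grip":1,"slide":[0,0,0.2],"yaw":0},{"grip":1,"slide":[0,0,0],"yaw":0}]'
```

```text
clock: 43.6
position: [0.4267, 0.329, 0.1314]
ee_rot: [0.708, 0.706, 0.0, 0.0]
ft_force: [0.4, 0.6, -1.4]
grip_width: 0.788
grasp_force: 46.0
clock: 43.8
position: [0.4264, 0.329, 0.1281]
ee_rot: [0.708, 0.706, 0.0, 0.0]
ft_force: [-0.3, -0.8, -3.7]
grip_width: 0.786
grasp_force: 46.0
clock: 44.0
position: [0.4265, 0.3291, 0.1262]
ee_rot: [0.708, 0.706, 0.0, 0.0]
ft_force: [0.1, -0.6, 0.6]
grip_width: 0.788
grasp_force: 46.0
```

```bash
python3 -m jog '[{"grip":1,"slide":[0,0,0.1],"yaw":0},{"grip":0.4,"slide":[0,0,-0.1],"yaw":0},{"grip":-0.6,"slide":[0,0,0],"yaw":0},{"grip":-1,"slide":[0,0,0],"yaw":0},{"grip":-1,"slide":[0,0,-1.5],"yaw":0},{"grip":-1,"slide":[0,0,-3],"yaw":0},{"grip":-1,"slide":[0,0,-4],"yaw":0},{"grip":-1,"slide":[0,0,-4],"yaw":0}]'
python3 -m jog '[{"grip":-1,"slide":[-3,1,0],"yaw":0},{"grip":-1,"slide":[-4.2,1.5,0],"yaw":0},{"grip":-1,"slide":[-4.2,1.5,0],"yaw":0},{"grip":-1,"slide":[-4.2,1.5,0],"yaw":0},{"grip":-1,"slide":[-4.2,1.5,0],"yaw":0},{"grip":-1,"slide":[-4.2,1.5,0],"yaw":0},{"grip":-1,"slide":[-4.2,1.5,0],"yaw":0},{"grip":-1,"slide":[-4.2,1.5,0],"yaw":0}]'
python3 -m jog '[{"grip":-1,"slide":[-4.2,1.5,0],"yaw":0},{"grip":-1,"slide":[-4,1,0],"yaw":0},{"grip":-1,"slide":[0,0,0],"yaw":0},{"grip":-1,"slide":[0,0,0],"yaw":0}]'
python3 - <<'E'
from h import *
go(.569,-.09,.12)
im=wfit(np.array([.569,-.09]))
im=manip.camera('scene');k=K('scene')
for m in manip.masks_of('glass_3','scene')[:9]: print(m['conf'],mc(m['region'])[0],fitcyl(k,m['region'],.034,0,.09,[.5,0]).round(3))
E
```

```text
clock: 44.8
position: [0.4257, 0.3291, 0.2531]
ee_rot: [0.708, 0.707, 0.0, -0.0]
ft_force: [0.2, -1.0, 0.5]
grip_width: 1.003
grasp_force: 0.0
clock: 45.6
position: [0.541, 0.0031, 0.2522]
ee_rot: [0.708, 0.707, 0.0, 0.001]
ft_force: [-0.1, 0.0, -0.5]
grip_width: 0.999
grasp_force: 0.0
clock: 46.0
position: [0.5655, -0.0778, 0.2515]
ee_rot: [0.708, 0.706, 0.0, -0.0]
ft_force: [-0.2, -0.1, -0.1]
grip_width: 0.996
grasp_force: 0.0
t 46.0 at [ 0.5655 -0.0778  0.2515] ang 89.8 grip 1.00 gf 0.0 | yaw(rad) -0.000 then slide cm [-1.22  0.36 13.15]
wrist 0.72 px [280. 212.] fit [ 0.5711 -0.089 ] size [81. 96.] exp [83. 99.]
0.93 [336.87396938 154.9246172 ] [0.346 0.109]
0.89 [441.82260372 202.22317597] [0.525 0.394]
0.82 [268.26098191 152.33385013] [ 0.357 -0.096]
0.81 [415.76796296 175.65185185] [0.418 0.334]
0.78 [303.82303956 151.72357159] [0.341 0.009]
0.59 [259.68000796 198.57208284] [ 0.569 -0.084]
0.32 [245.80804598 200.5137931 ] [ 0.581 -0.12 ]
0.19 [175.63434078 183.85545335] [ 0.535 -0.327]
```

Both glasses stand on the tray. Glass A at (.570,-.089) is next.

```bash
python3 -m jog '[{"grip":-1,"slide":[-1.1,0.5,1.5],"yaw":0},{"grip":-1,"slide":[0,0,2.5],"yaw":0},{"grip":-1,"slide":[0,0,2.5],"yaw":0},{"grip":-1,"slide":[0,0,2.5],"yaw":0},{"grip":-1,"slide":[0,0,2.5],"yaw":0},{"grip":-1,"slide":[0,0,1.6],"yaw":0},{"grip":-1,"slide":[0,0,0],"yaw":0}]'
python3 -m jog '[{"grip":-0.7,"slide":[0,0,0],"yaw":0},{"grip":-0.5,"slide":[0,0,0],"yaw":0},{"grip":0,"slide":[0,0,0],"yaw":0},{"grip":0.5,"slide":[0,0,0],"yaw":0},{"grip":1,"slide":[0,0,0],"yaw":0},{"grip":1,"slide":[0,0,0],"yaw":0}]' 40
python3 -m jog '[{"grip":1,"slide":[0,0,-1.5],"yaw":0},{"grip":1,"slide":[0,0,-2.5],"yaw":0},{"grip":1,"slide":[0,0,-3],"yaw":0},{"grip":1,"slide":[0,0,-3],"yaw":0},{"grip":1,"slide":[0,0,-2],"yaw":0},{"grip":1,"slide":[2,-0.5,0],"yaw":0},{"grip":1,"slide":[4,-0.7,0],"yaw":0},{"grip":1,"slide":[4,-0.7,0],"yaw":0}]'
python3 -m jog '[{"grip":1,"slide":[4,-0.7,0],"yaw":0},{"grip":1,"slide":[4,-0.7,0],"yaw":0},{"grip":1,"slide":[4,-0.7,0],"yaw":0},{"grip":1,"slide":[4,-0.7,0],"yaw":0},{"grip":1,"slide":[4,-0.7,0],"yaw":0},{"grip":1,"slide":[3,0,0],"yaw":0},{"grip":1,"slide":[0,0,0],"yaw":0}]'
python3 -c "
from h import *
go(.513,.2535,.131,90)"
```

```text
clock: 46.9
position: [0.5691, -0.0884, 0.1172]
ee_rot: [0.708, 0.707, -0.001, -0.002]
ft_force: [-0.2, 0.4, 0.6]
grip_width: 1.0
grasp_force: 0.0
clock: 47.5
position: [0.571, -0.0884, 0.121]
ee_rot: [0.708, 0.706, 0.0, 0.001]
ft_force: [-1.0, -0.8, 6.8]
grip_width: 0.787
grasp_force: 45.8
clock: 48.3
position: [0.5511, 0.0123, 0.2407]
ee_rot: [0.708, 0.706, 0.0, 0.0]
ft_force: [1.4, 1.0, -1.5]
grip_width: 0.787
grasp_force: 45.9
clock: 49.0
position: [0.5151, 0.2469, 0.241]
ee_rot: [0.705, 0.709, 0.001, -0.001]
ft_force: [0.0, 0.0, -3.2]
grip_width: 0.788
grasp_force: 46.0
t 49.0 at [0.5151 0.2469 0.241 ] ang 90.3 grip 0.79 gf 46.0 | yaw(rad) 0.005 then slide cm [ 0.66 -0.21 11.  ]
```

```bash
python3 -m jog '[{"grip":1,"slide":[0.4,0,1.5],"yaw":0},{"grip":1,"slide":[0,0,2.5],"yaw":0},{"grip":1,"slide":[0,0,2.5],"yaw":0},{"grip":1,"slide":[0,0,2],"yaw":0},{"grip":1,"slide":[0,0,1.5],"yaw":0},{"grip":1,"slide":[0,0,0.8],"yaw":0},{"grip":1,"slide":[0,0,0],"yaw":0},{"grip":1,"slide":[0,0,0],"yaw":0}]'
python3 -m jog '[{"grip":1,"slide":[0,0,0.3],"yaw":0},{"grip":1,"slide":[0,0,0],"yaw":0}]'
python3 -m jog '[{"grip":1,"slide":[0,0,0.2],"yaw":0},{"grip":1,"slide":[0,0,0],"yaw":0}]'
```

```text
clock: 49.8
position: [0.5174, 0.2459, 0.1325]
ee_rot: [0.708, 0.706, 0.0, 0.0]
ft_force: [-0.3, 0.4, -2.3]
grip_width: 0.785
grasp_force: 46.0
clock: 50.0
position: [0.5173, 0.2458, 0.1292]
ee_rot: [0.708, 0.706, 0.0, 0.0]
ft_force: [-0.0, 0.1, -3.0]
grip_width: 0.78
grasp_force: 46.0
clock: 50.2
position: [0.5172, 0.2459, 0.1271]
ee_rot: [0.708, 0.706, 0.0, 0.0]
ft_force: [0.7, 0.4, -0.9]
grip_width: 0.788
grasp_force: 45.9
```

```bash
python3 -m jog '[{"grip":1,"slide":[0,0,0.1],"yaw":0},{"grip":0.4,"slide":[0,0,-0.1],"yaw":0},{"grip":-0.6,"slide":[0,0,0],"yaw":0},{"grip":-1,"slide":[0,0,0],"yaw":0},{"grip":-1,"slide":[0,0,-1.5],"yaw":0},{"grip":-1,"slide":[0,0,-3],"yaw":0},{"grip":-1,"slide":[0,0,-4],"yaw":0},{"grip":-1,"slide":[0,0,-4],"yaw":0}]'
python3 -m jog '[{"grip":-1,"slide":[-4,0,0],"yaw":0},{"grip":-1,"slide":[-4,-1,0],"yaw":0},{"grip":-1,"slide":[-4,-1,0],"yaw":0},{"grip":-1,"slide":[-4,-1,0],"yaw":0},{"grip":-1,"slide":[-4,-1,0],"yaw":0},{"grip":-1,"slide":[-4,-1,0],"yaw":0},{"grip":-1,"slide":[0,0,0],"yaw":0},{"grip":-1,"slide":[0,0,0],"yaw":0}]'
python3 - <<'E'
from h import *
im={c:manip.camera(c) for c in('scene','top')}
c,a=np.array([.472,.329]),-.124;uy=np.array([-np.sin(a),np.cos(a)]);ux=np.array([np.cos(a),np.sin(a)])
for n in im:
  for m in manip.masks_of('glass_3',n)[:9]:
    p=fitcyl(K(n),m['region'],.034,.006,.096,[.5,0]); print(n,round(m['conf'],2),p.round(3),'tray',np.round([(p-c)@ux,(p-c)@uy],3))
cv2.imwrite('pics/end.png',cv2.hconcat([cv2.resize(im['scene'][110:310,80:480],(800,400))[:, :800]]))
cv2.imwrite('pics/end.png',cv2.vconcat([cv2.resize(im['scene'][120:280,110:490],(710,299)),cv2.resize(im['top'][90:250,60:440] if 0 else im['top'][90:310,60:500],(710,299))]))
E
```

```text
clock: 51.0
position: [0.5167, 0.246, 0.2542]
ee_rot: [0.708, 0.707, 0.0, -0.0]
ft_force: [0.5, -0.0, -0.5]
grip_width: 0.995
grasp_force: 0.0
clock: 51.8
position: [0.4666, 0.0054, 0.2528]
ee_rot: [0.708, 0.706, 0.0, 0.001]
ft_force: [-0.2, 1.0, -0.1]
grip_width: 1.002
grasp_force: 0.0
scene 0.97 [0.353 0.012] tray [-0.078 -0.329]
scene 0.95 [ 0.348 -0.112] tray [-0.068 -0.453]
scene 0.89 [0.354 0.108] tray [-0.09  -0.234]
scene 0.74 [0.516 0.246] tray [ 0.054 -0.077]
scene 0.7 [ 0.505 -0.248] tray [ 0.105 -0.569]
scene 0.61 [0.53  0.392] tray [0.05 0.07]
scene 0.6 [0.427 0.332] tray [-0.045 -0.002]
top 0.84 [0.516 0.243] tray [ 0.054 -0.08 ]
top 0.63 [0.425 0.329] tray [-0.047 -0.005]
top 0.62 [0.53  0.389] tray [0.05  0.067]
top 0.61 [ 0.342 -0.121] tray [-0.073 -0.462]
top 0.59 [0.346 0.105] tray [-0.097 -0.238]
```

View pics/end.png

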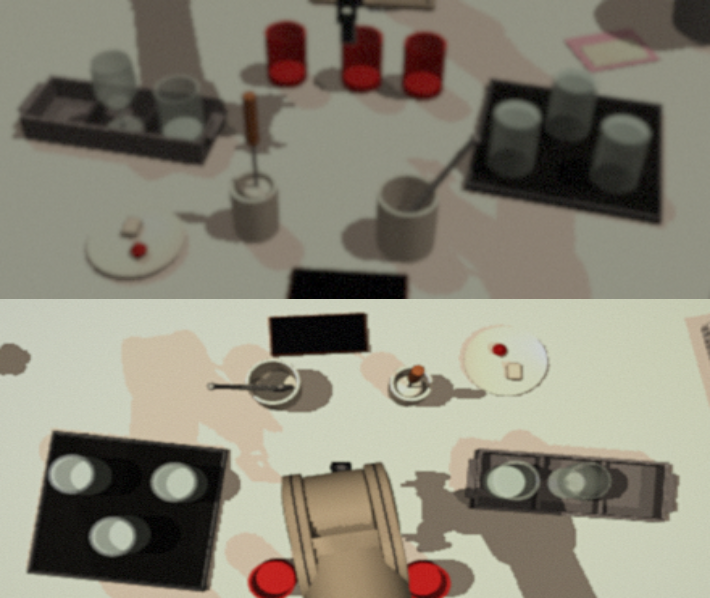

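The final view shows three glasses mouth down on the tray, the used one upright in its bay, the brush in its pot, the spoon in its jar, and everything else untouched.

```bash
python3 -c "
from workcell import manip
print(manip.hand_in())"
```

```text
the job is handed in; nothing more can be done
None
```

The job is handed in, verdict not shown; the last pictures show the bar spoon in the jar, the used tumbler (scrubbed with three full strokes) mouth up in a carrier bay, the brush in its pot, and all three clean tumblers mouth down on the tray.

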